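# Change over the jars on a bench sampler

### The job

The used sample jar stands under the lowered head of the bench sampler. Raise the head until it has clicked into its third notch above the bottom, no higher, and leave it hanging there on its ratchet; then turn the carousel to bring the used jar out from under the head and stand it in the aluminium tray. Put every waiting jar from the bench upright into a carousel seat of its own, and finally leave the carousel settled in a detent with one of these fresh jars right under the head; do not disturb the other things on the bench.

Things in the scene. Friction and masses are not known exactly. Their poses are not given: they have to be found in the camera images.
- head (a joint): height of the sampling head above its bottom position, m (0 to 0.063), starts at 0. It slides straight up; lifting takes 5 to 14 N. A spring pawl clicks under a ring tooth of its column every 15 mm: notch 1 at 0.015, 2 at 0.030, 3 at 0.045, 4 at 0.060. Raised 2 to 6 mm past a notch and let go, it sinks back onto that notch and stays.
- sampler: the fixed sampler; origin on the carousel axis at bench level, +y towards the head. The head is a white arm (its top 138 mm up when at the bottom) with a fork of two plates (62 mm inner gap) astride the jar below. In notches 0 to 2 the fork traps that jar; in notch 3 it clears a seated jar by 8 mm. The toothed steel column stands 165 mm from the axis, its housing 140 to 196 mm.
- pawl_tab (a point): top middle of the pawl's dark release tab, a plate 26 mm wide (y), 6 mm thick (x) 34 mm tall, 85 mm to the sampler's -x side of the column; room to pinch its 26 mm sides from above. Only needed to go down again: drawn 7 to 12 mm away from the column (sampler -x, 3 to 6 N) it frees the head, which sinks to the bottom.
- fin_top (a point): middle of the top edge of the head's grip fin, which moves with the head: an upright plastic plate 14 mm thick, 50 mm long, 48 mm tall, standing on top of the arm. Its long side runs along y of this point's frame, its thickness along x. Pinch it from above, about 16 mm below its top, and lift.
- carousel (a joint): turn of the carousel, rad, counter-clockwise from above positive, endless; starts at 0. A cam and spring roller give a detent at every 60 degrees (multiples of 1.0472); it is drawn to the nearest detent once let go within about 25 degrees of it. At most about 8 N at a post is needed, and it settles within about 1.5 s. Beside filled seats open the fingers only about 30 mm to take a post.
- hub (a point): carousel axis at the height of the disc's top, 38 mm above the bench; frame as the sampler's (+y to the head). Disc 262 mm across. Six steel turning posts (14 mm diameter, 70 mm tall above the disc) stand on it 120 mm from the axis, midway between the seats: with the carousel at 0 at 0, 60, 120 .. degrees from x. Pinch a post from above about 12 mm below its top and lead it round.
- under_head (a point): fixed point straight under the head, at the height of the seat floors; 86 mm from the carousel axis.
- used_jar: the used jar, upright; it starts in the seat under the head. Brown glass body 54 mm diameter up to 48 mm, white cap 50 mm diameter up to 62 mm. Origin: centre of its underside, z up. 0.2 kg.
- tray: fixed open aluminium tray for the used jar, outside 150 mm (x) by 120 mm (y), 20 mm high, walls 4 mm, floor 4 mm. Origin: centre of its underside.
- seat0 (a point): floor centre of the seat that starts under the head; seats lie 86 mm from the axis, 60 degrees apart (numbered counter-clockwise). Each is a six-sided pocket 63 mm across flats inside, walls 4 mm thick and 12 mm high, for one jar; its floor is 38 mm above the bench.
- seat1 (a point): floor centre of one of the carousel's six seats, which turn with it; seats lie 86 mm from the axis, 60 degrees apart (numbered counter-clockwise). Each is a six-sided pocket 63 mm across flats inside, walls 4 mm thick and 12 mm high, for one jar; its floor is 38 mm above the bench.
- seat2 (a point): floor centre of one of the carousel's six seats, which turn with it; seats lie 86 mm from the axis, 60 degrees apart (numbered counter-clockwise). Each is a six-sided pocket 63 mm across flats inside, walls 4 mm thick and 12 mm high, for one jar; its floor is 38 mm above the bench.
- seat3 (a point): floor centre of one of the carousel's six seats, which turn with it; seats lie 86 mm from the axis, 60 degrees apart (numbered counter-clockwise). Each is a six-sided pocket 63 mm across flats inside, walls 4 mm thick and 12 mm high, for one jar; its floor is 38 mm above the bench.
- seat4 (a point): floor centre of one of the carousel's six seats, which turn with it; seats lie 86 mm from the axis, 60 degrees apart (numbered counter-clockwise). Each is a six-sided pocket 63 mm across flats inside, walls 4 mm thick and 12 mm high, for one jar; its floor is 38 mm above the bench.
- seat5 (a point): floor centre of one of the carousel's six seats, which turn with it; seats lie 86 mm from the axis, 60 degrees apart (numbered counter-clockwise). Each is a six-sided pocket 63 mm across flats inside, walls 4 mm thick and 12 mm high, for one jar; its floor is 38 mm above the bench.
- jar0: a waiting fresh jar on the bench (may be absent), same make and size as the used one: body 54 mm diameter up to 48 mm, white cap 50 mm diameter up to 62 mm; upright. Origin: centre of its underside. 0.14 to 0.26 kg.
- jar1: a waiting fresh jar on the bench (may be absent), same make and size as the used one: body 54 mm diameter up to 48 mm, white cap 50 mm diameter up to 62 mm; upright. Origin: centre of its underside. 0.14 to 0.26 kg.
- jar2: a waiting fresh jar on the bench (may be absent), same make and size as the used one: body 54 mm diameter up to 48 mm, white cap 50 mm diameter up to 62 mm; upright. Origin: centre of its underside. 0.14 to 0.26 kg.
- jar3: a waiting fresh jar on the bench (may be absent), same make and size as the used one: body 54 mm diameter up to 48 mm, white cap 50 mm diameter up to 62 mm; upright. Origin: centre of its underside. 0.14 to 0.26 kg.
- cap: bystander: loose white spare cap, 52 mm across, 14 mm high, lying on the bench; origin centre of underside
- tape: bystander: roll of blue tape, 60 mm across, 22 mm high; origin centre of underside
- beaker: bystander: glass beaker 68 mm across, 70 mm tall; origin centre of underside
- driver: bystander: screwdriver lying on the bench left of the robot
Things that resemble listed ones, but are neither listed nor needed, are in the scene too. Leave any yellow look-alike of the jar1 alone.

How it is judged (in metres and radians):
On the way, in this order (a step that is already met when the one before it is completed fails the run):
1. the head hangs released in its third notch (value of joint head between 0.041 and 0.05 m and contact force between the fingers and head below 0.3 N), for 0.2 s.
2. the used jar stands released in the tray (x of used_jar in the frame of tray between -0.052 and 0.052 m and y of used_jar in the frame of tray between -0.037 and 0.037 m and z of used_jar in the frame of tray below 0.012 m and angle between used_jar's own z axis and vertical below 0.1 rad and contact force between the fingers and used_jar below 0.3 N), for 0.2 s.
At the end, for the whole second after the job is handed in: Head resting in its third notch (0.041 to 0.050 m); used jar upright on the tray floor; every waiting jar present upright in a seat (within 8 mm of its point); one of them within 10 mm of the point under the head; all at rest. Upright: within 0.1 rad (value of joint head between 0.041 and 0.05 m and x of used_jar in the frame of tray between -0.052 and 0.052 m and y of used_jar in the frame of tray between -0.037 and 0.037 m and z of used_jar in the frame of tray below 0.012 m and angle between each of used_jar, jar0, jar1, jar2, jar3's own z axis and vertical below 0.1 rad and (distance between jar0 and seat0 below 0.008 m or distance between jar0 and seat1 below 0.008 m or distance between jar0 and seat2 below 0.008 m or distance between jar0 and seat3 below 0.008 m or distance between jar0 and seat4 below 0.008 m or distance between jar0 and seat5 below 0.008 m) and (distance between jar1 and seat0 below 0.008 m or distance between jar1 and seat1 below 0.008 m or distance between jar1 and seat2 below 0.008 m or distance between jar1 and seat3 below 0.008 m or distance between jar1 and seat4 below 0.008 m or distance between jar1 and seat5 below 0.008 m) and (distance between jar2 and seat0 below 0.008 m or distance between jar2 and seat1 below 0.008 m or distance between jar2 and seat2 below 0.008 m or distance between jar2 and seat3 below 0.008 m or distance between jar2 and seat4 below 0.008 m or distance between jar2 and seat5 below 0.008 m) and (distance between jar3 and seat0 below 0.008 m or distance between jar3 and seat1 below 0.008 m or distance between jar3 and seat2 below 0.008 m or distance between jar3 and seat3 below 0.008 m or distance between jar3 and seat4 below 0.008 m or distance between jar3 and seat5 below 0.008 m) and horizontal distance between any of jar0, jar1, jar2, jar3 and under_head below 0.01 m and linear speed of each of jar0, jar1, jar2, jar3, used_jar below 0.02 m/s and velocity of joint carousel between -0.03 and 0.03 rad/s); the robot touches nothing.
It fails at once if another thing on the bench (white cap, tape roll, beaker, screwdriver) was moved more than 30 mm (distance of any of cap, tape, beaker, driver from where it was at the start of the episode above 0.03 m).
Of jar0, jar1, jar2, jar3 only 3 to 4 are there at a start; the rules pass over those that are not, and their reading is None.
At some moment in a run one of jar0, jar1, jar2, jar3 may be knocked a few centimetres aside while the robot is not near it.
It also fails if it takes over 210 s, if anything falls off the work surface, if the arm or the gripper's body presses on something with over 40 N, if the wrist force passes 120 N, or if a joint passes its speed limit or range.

### The arm

A 6-joint arm with a two-finger parallel gripper is mounted at the origin on the work surface. World frame = base frame: x ahead of the robot, y to its left, z up, the work surface at z = 0. Lengths are in mm, angles in rad, forces in N, time in s.
With the tool pointing down it reaches from about 350 to 975 mm from the base axis. Payload 7.1 kg.
Tool frame: the origin (TCP) lies at the very end of the fingers, on their centre line; the grasp point (between the pads) lies 19 mm behind it; z points along the fingers, y is the line along which they close (so a half turn about z gives the same grasp; the last joint's range is limited). The gripper opens to 88 mm and grips with 3 to 60 N. Pads are 20 mm wide; open, the fingers measure 115 mm over their backs; the gripper's body (75 mm by 178 mm) begins 61 mm behind the grasp point.
Start: joints at [-1.277, 0.423, 1.63, -0, 1.089, -0.019], TCP at [192.345, -594.65, 222.675] pointing down, gripper open.
Joint ranges: [-3, 3], [-0.9, 2.11], [0.09, 2.58], [-1.31, 4.45], [0.11, 2.69], [-2.54, 2.54]. Speed limits (rad/s): [2.39, 2.39, 3.01, 3.14, 3.14, 3.14].

### API

Orientations are given as a unit quaternion [w, x, y, z].
In Python, from station import bot, vision, finder gives the robot as it stands. The module is installed in compiled form; this text tells all that it offers.
- The arm moves only by the tool apply_moves, never from a script. Its argument "moves" is text: rows parted by semicolons, each of 7 numbers parted by spaces: the shift along the tool's x, y, z each as a share of 20 mm, from -1 to 1, then the turn, a rotation vector about the tool's x, y, z each as a share of 6 degrees, from -1 to 1, then the opening, from 0 (shut) to 1 (fully open). In form: x y z ax ay az jaw; .... A call has 1 to 8 rows; each row shifts and turns the commanded pose from where the row before left it, along the tool's axes as they then stand; what a row does not reach is not made up. A row lasts 1/10 s, in which the tool goes at most 50 mm and 8.59 degrees, less where a joint would pass 70% of its speed; a pose out of reach is approached as far as the arm can. A call with a number of a shift or a turn outside -1 to 1 is refused whole. A call with a gripper value outside its range is refused whole. The fingers move at their own pace and stop on an object; "newtons" is the grip in N (left out, the last holds). Time passes only in rows, so rows that do not move let the fingers close. It gives the time, the measured TCP pose, the force, the opening and the grip force at its end, in the units of the state.
- bot.state(): the state, without advancing time (a new reading comes with each control period).
- vision.snapshot(name): name is "scene" or "side" or "wrist"; returns a dict with "pixels" (384x512x3 uint8, red, green, blue), "z_map" (384x512 float32, mm along the optical axis (not along the pixel's ray), 0 where there is no reading), "camera_matrix" (3x3 intrinsics, pixels), "view" (4x4, takes a point from world to camera coordinates). Camera axes: x right, y up, looking along -z (the intrinsics and any distortion apply to the point x, -y, -z); pixel columns grow to the right and rows downward; lengths in mm; the calibration is good to about 2 mm. The wrist camera is an equidistant fisheye: a pixel r from the principal point sees the ray r / f radians off the axis. A picture is of the moment at which its call begins.
- bot.finish_job(): hands the job in; it is judged then, once.
Trained networks look in the newest picture that a camera, given by its name, has taken for a name from the list of things; names that differ only in an ending like _2 or _b are one class to them, and where a whole thing is asked for, a point or a joint stands for the part that bears it (a point fixed in the world has none). Each returns a list of dicts, best first, with "score" (0 to 1); they miss things now and then, are a little off and sometimes report something else, mostly with a low value. They report only what shows in the picture. A call takes as long as a camera call. They do not tell look-alikes from the thing itself.
- finder.look_for(camera, label): "at" ([column, row] in pixels, amid what is visible of it).
- finder.landmark_of(camera, label): "at" ([column, row] in pixels: a listed point, or the origin of a listed thing).
The state is a dict: "time_s": time; "joint_positions": joint angles; "qvel": joint speeds; "effort": joint torques, N m; "tool_pos": TCP position; "orientation": TCP orientation; "contact_force": force on the tool from outside, world axes, zero at the start; "torque": the same for the moment, N m; "finger_gap": finger opening in mm; "finger_force": force on a finger pad.
Only numpy, scipy, OpenCV 4.12 (cv2) and the standard library are available. Lean on these libraries where they do the work, as an engineer would, in place of code of your own. Each camera call takes 0.05 s, during which the arm holds its last target. There are 200 camera calls.

## Working session

There is one attempt and no reset: what is moved stays moved. The work goes in short steps, Python scripts to look and compute and a tool call to move; the robot and the scene stay as the last step left them, time stands still between calls to the robot, and variables do not carry over. Pictures are saved under pics/ and viewed, at most 14 in all, crops included, and the job is handed in when it is done.

Besides the shell and the picture viewer there is one more tool, called in YAML: its name, and indented under it one key for each argument. apply_moves: Moves the arm, as the interface text tells. Shift numbers are shares of 20 mm and turn numbers shares of 6 degrees, none past 1 either way. Its arguments: {"type":"object","properties":{"moves":{"type":"string"},"newtons":{"type":"number"}},"required":["moves"]}

```bash
mkdir -p pics; cat > h.py <<'E'
import numpy as np, cv2
from station import bot, vision, finder
from scipy.spatial.transform import Rotation as R
def ray(s,px,cam):
    K=s['camera_matrix'];u,v=px
    x=(u-K[0,2])/K[0,0];y=(v-K[1,2])/K[1,1]
    if cam=='wrist':
        r=np.hypot(x,y);k=np.tan(r)/r if r>1e-9 else 1;x*=k;y*=k
    return np.array([x,-y,-1.])
def atz(s,px,z,cam):
    M=np.linalg.inv(s['view']);d=M[:3,:3]@ray(s,px,cam);o=M[:3,3]
    return o+d*(z-o[2])/d[2]
def dep(s,px,cam):
    u,v=int(round(px[0])),int(round(px[1]));z=s['z_map'][max(v-1,0):v+2,max(u-1,0):u+2];z=z[z>0]
    if len(z)==0: return np.full(3,np.nan)
    M=np.linalg.inv(s['view']);return M[:3,3]+M[:3,:3]@(ray(s,px,cam)*np.median(z))
def save(s,n): cv2.imwrite('pics/'+n+'.png',s['pixels'][:,:,::-1])
def st():
    s=bot.state();print(s['time_s'],np.round(s['tool_pos'],1),np.round(s['orientation'],3),np.round(s['contact_force'],1),s['finger_gap'],s['finger_force']);return s
E
python3 - <<'E'
from h import *
np.set_printoptions(suppress=True,precision=1)
st()
for c in ('scene','side'):
    s=vision.snapshot(c);save(s,c+'0');np.savez(c+'0',**s)
    for l in ['used_jar','jar0','tray','hub','fin_top','under_head','seat0','seat1','seat2','pawl_tab','cap','tape','beaker','driver']:
        for d in finder.landmark_of(c,l)[:6]:
            if d['score']>.3: print(c,l,round(d['score'],2),np.array(d['at']),dep(s,d['at'],c),atz(s,d['at'],{'hub':38,'under_head':38,'seat0':38,'seat1':38,'seat2':38,'fin_top':186,'used_jar':38}.get(l,0),c))
E
```

```text
0.0 [ 192.2 -594.1  221.9] [-0.   1.   0.2 -0. ] [0.9 0.3 0.2] 88.0913126294236 0.0
scene used_jar 0.53 [320.4 193.5] [602.8 172.3  60.2] [580.5 197.6  38. ]
scene jar0 0.94 [175.9 311.8] [ 716.  -400.2   32.5] [ 689.8 -390.5    0. ]
scene jar0 0.91 [249.4 257.2] [ 676.3 -162.6   34.6] [ 646.5 -140.8    0. ]
scene jar0 0.77 [197.6 224.8] [ 466.9 -197.4   28.5] [ 434.3 -181.     0. ]
scene jar0 0.68 [126.5 318.8] [ 664.3 -496.3   30.5] [ 637.6 -491.3    0. ]
scene jar0 0.64 [216.3 244. ] [ 577.5 -202.6   33.3] [ 544.3 -183.6    0. ]
scene jar0 0.63 [194.1 276.1] [ 648.9 -313.6   37.2] [ 615.4 -298.     0. ]
scene tray 0.88 [139.5 252.4] [ 449.4 -375.7    6.1] [ 442.4 -373.7    0. ]
scene hub 0.7 [296.6 203.4] [581.4  91.6  44.9] [574.4  98.5  38. ]
scene fin_top 0.59 [342.  147.9] [592.9 260.5 189.3] [588.8 265.6 186. ]
scene fin_top 0.31 [141.3 253.6] [ 458.9 -374.3    7.8] [ 659.  -431.5  186. ]
scene under_head 0.9 [318.1 193.4] [597.7 167.2  60. ] [575.5 192.1  38. ]
scene seat0 0.97 [296.1 187.1] [507.1 157.6  41. ] [503.8 160.9  38. ]
scene seat0 0.88 [273.  190.5] [473.4  86.  
[... 3969 characters left out ...]
 187. ] [653.4 121.4  38.3] [653.6 121.9  38. ]
side pawl_tab 0.52 [222.6 153.8] [532.6 493.3  -4. ] [531.5 486.5   0. ]
side cap 0.58 [253.7 268.8] [ 496.3 -273.    12.3] [ 499.3 -261.7    0. ]
side tape 0.61 [288.7 242.4] [ 642.3 -182.8   14.7] [ 648.2 -167.8    0. ]
side tape 0.56 [221.5 227.7] [430.6 -58.2  16.7] [433.4 -38.9   0. ]
side tape 0.42 [296.8 275.7] [ 619.7 -334.7   15.9] [ 625.6 -321.1    0. ]
side beaker 0.67 [248.3 181. ] [579.8 161.1  51.9] [597.8 236.1  -0. ]
side beaker 0.64 [320.6 247. ] [ 730.8 -248.5   35.2] [ 748.6 -214.4   -0. ]
side driver 0.67 [192.3 176. ] [368.7 306.9  12.4] [370. 326.   0.]
side driver 0.42 [247.1 181.6] [574.8 160.9  49.9] [591.8 232.8   0. ]
```

View pics/scene0.png

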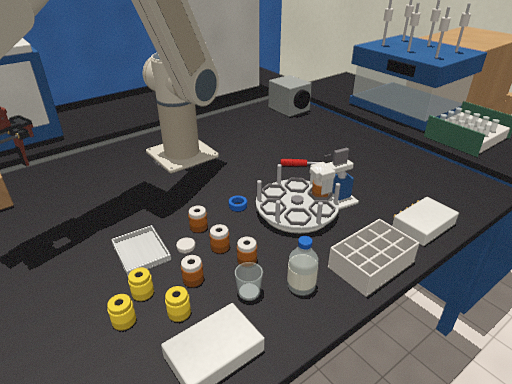

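View pics/side0.png

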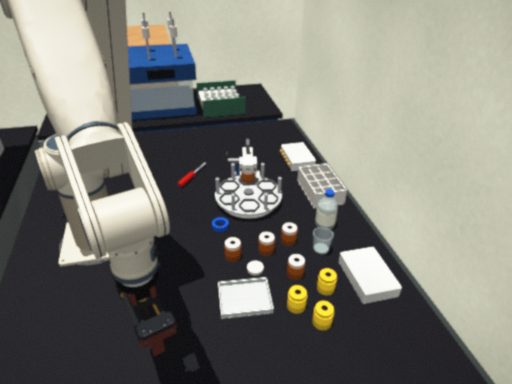

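Scene: four brown fresh jars at about (198,217), (219,237), (246,248), (192,270), three yellow look-alikes, tray at (140,250), carousel about (297,203), fin at (342,158). The side view shows the same. Next I'll look from above with the wrist camera.

```bash
cat >> h.py <<'E'
def plan(*legs,yaw0=None,start=None):
    """legs: (x,y,z,yawdeg,jaw[,maxstep mm]) ; prints rows in calls of 8. yaw: tool x direction, deg; tool pointing down"""
    s=bot.state();p=np.array(s['tool_pos'] if start is None else start[:3],float);q=s['orientation']
    Rm=R.from_quat([q[1],q[2],q[3],q[0]]);m=Rm.as_matrix()
    yaw=np.degrees(np.arctan2(m[1,0],m[0,0])) if start is None else start[3]
    tilt=np.array([0,0.])
    # correct tilt on the first row
    if start is None:
        tgt=R.from_euler('z',yaw,degrees=True)*R.from_euler('x',180,degrees=True)
        rv=np.degrees((Rm.inv()*tgt).as_rotvec());tilt=rv[:2]/6
    rows=[]
    for L in legs:
        x,y,z,yw,jaw=L[:5];mx=L[5] if len(L)>5 else 20
        d=np.array([x,y,z])-p;dy=(yw-yaw+180)%360-180 if abs(yw-yaw)>180 else yw-yaw
        n=max(1,int(np.ceil(np.linalg.norm(d)/mx-1e-6)),int(np.ceil(abs(dy)/6-1e-6)))
        for i in range(n):
            c,sn=np.cos(np.radians(yaw)),np.sin(np.radians(yaw));t=(np.array([x,y,z])-p)/(n-i)
            v=np.array([c*t[0]+sn*t[1],sn*t[0]-c*t[1],-t[2]])/20
            v=np.clip(np.round(v,2),-1,1);a=np.round(-dy/n/6,3)
            rows.append([*v,*(np.round(tilt,2) if not rows else (0,0)),a,jaw])
            p=p+np.array([c*v[0]+sn*v[1],sn*v[0]-c*v[1],-v[2]])*20;yaw-=a*6
    f=lambda k:('%g'%(k+0.))
    for i in range(0,len(rows),8): print('; '.join(' '.join(map(f,r)) for r in rows[i:i+8]))
    print('end',np.round(p,1),round(yaw,1))
E
python3 - <<'E'
from h import *
np.set_printoptions(suppress=True,precision=3)
s=vision.snapshot('wrist');M=np.linalg.inv(s['view']);print(M);print(s['camera_matrix'])
b=bot.state();q=b['orientation'];Rm=R.from_quat([q[1],q[2],q[3],q[0]]).as_matrix();print(Rm);print(Rm.T@(M[:3,3]-b['tool_pos']))
plan((300,-480,330,10,1),(440,-180,330,0,1),(560,20,330,0,1))
E
```

```text
[[   0.309    0.923    0.228  254.283]
 [  -0.951    0.3      0.074 -575.07 ]
 [  -0.      -0.24     0.971  385.626]
 [   0.       0.       0.       1.   ]]
[[297.319   0.    256.726]
 [  0.    297.319 192.502]
 [  0.      0.      1.   ]]
[[ 0.951  0.308 -0.   ]
 [ 0.308 -0.951  0.   ]
 [-0.    -0.    -1.   ]]
[  64.946    0.443 -162.952]
0.69 -0.38 -0.54 0 0 0.132 1; 0.68 -0.39 -0.54 0 0 0.132 1; 0.68 -0.4 -0.54 0 0 0.132 1; 0.67 -0.41 -0.54 0 0 0.132 1; 0.67 -0.42 -0.53 0 0 0.132 1; 0.66 -0.42 -0.54 0 0 0.132 1; 0.65 -0.44 -0.53 0 0 0.132 1; 0.65 -0.44 -0.54 0 0 0.132 1
0.64 -0.45 -0.53 0 0 0.132 1; 0.64 -0.46 -0.54 0 0 0.132 1; 0.56 -0.8 0 0 0 0.098 1; 0.55 -0.8 0 0 0 0.098 1; 0.54 -0.81 0 0 0 0.098 1; 0.53 -0.81 0 0 0 0.098 1; 0.53 -0.82 0 0 0 0.098 1; 0.52 -0.83 0 0 0 0.098 1
0.51 -0.83 0 0 0 0.098 1; 0.5 -0.84 0 0 0 0.098 1; 0.49 -0.84 0 0 0 0.098 1; 0.48 -0.85 0 0 0 0.098 1; 0.47 -0.85 0 0 0 0.098 1; 0.47 -0.85 0 0 0 0.098 1; 0.46 -0.86 0 0 0 0.098 1; 0.45 -0.86 0 0 0 0.098 1
0.44 -0.87 0 0 0 0.098 1; 0.43 -0.88 0 0 0 0.098 1; 0.42 -0.88 0 0 0 0.098 1; 0.5 -0.83 0 0 0 0 1; 0.5 -0.83 0 0 0 0 1; 0.5 -0.83 0 0 0 0 1; 0.5 -0.83 0 0 0 0 1; 0.5 -0.83 0 0 0 0 1
0.5 -0.83 0 0 0 0 1; 0.5 -0.84 0 0 0 0 1; 0.5 -0.83 0 0 0 0 1; 0.5 -0.84 0 0 0 0 1; 0.5 -0.83 0 0 0 0 1; 0.5 -0.84 0 0 0 0 1; 0.5 -0.83 0 0 0 0 1
end [560.   19.9 330.1] 0.0
```

apply_moves:
  moves: "0.69 -0.38 -0.54 0 0 0.132 1; 0.68 -0.39 -0.54 0 0 0.132 1; 0.68 -0.4 -0.54 0 0 0.132 1; 0.67 -0.41 -0.54 0 0 0.132 1; 0.67 -0.42 -0.53 0 0 0.132 1; 0.66 -0.42 -0.54 0 0 0.132 1; 0.65 -0.44 -0.53 0 0 0.132 1; 0.65 -0.44 -0.54 0 0 0.132 1"

```text
time_s: 2.35
tool_pos: [278.8, -502.4, 309.1]
orientation: [0.0, 0.995, 0.101, 0.0]
contact_force: [0.3, 0.6, 0.3]
finger_gap: 87.5
finger_force: 0.0
```

apply_moves:
  moves: "0.64 -0.45 -0.53 0 0 0.132 1; 0.64 -0.46 -0.54 0 0 0.132 1; 0.56 -0.8 0 0 0 0.098 1; 0.55 -0.8 0 0 0 0.098 1; 0.54 -0.81 0 0 0 0.098 1; 0.53 -0.81 0 0 0 0.098 1; 0.53 -0.82 0 0 0 0.098 1; 0.52 -0.83 0 0 0 0.098 1"

```text
time_s: 3.15
tool_pos: [349.7, -373.4, 330.1]
orientation: [0.0, 0.998, 0.056, 0.0]
contact_force: [-0.4, -0.4, -0.3]
finger_gap: 87.9
finger_force: 0.0
```

apply_moves:
  moves: "0.51 -0.83 0 0 0 0.098 1; 0.5 -0.84 0 0 0 0.098 1; 0.49 -0.84 0 0 0 0.098 1; 0.48 -0.85 0 0 0 0.098 1; 0.47 -0.85 0 0 0 0.098 1; 0.47 -0.85 0 0 0 0.098 1; 0.46 -0.86 0 0 0 0.098 1; 0.45 -0.86 0 0 0 0.098 1"

```text
time_s: 3.95
tool_pos: [415.6, -232.3, 330.2]
orientation: [0.0, 1.0, 0.015, 0.0]
contact_force: [-0.5, -0.0, 0.8]
finger_gap: 87.6
finger_force: 0.0
```

```bash
python3 - <<'E'
from h import *
s=vision.snapshot('wrist');save(s,'w1');np.savez('w1',**s)
np.set_printoptions(suppress=True,precision=1)
for l in ['jar0','tray','cap','tape']:
    for d in finder.landmark_of('wrist',l)[:6]: print(l,round(d['score'],2),np.array(d['at']),atz(s,d['at'],0,'wrist'))
    for d in finder.look_for('wrist',l)[:6]: print(l,'look',round(d['score'],2),np.array(d['at']),dep(s,d['at'],'wrist'))
E
```

```text
jar0 0.96 [307.4  41.1] [ 620.7 -310.6    0. ]
jar0 0.93 [229.4  76.7] [ 553.  -183.7    0. ]
jar0 0.9 [351.1   6.9] [ 695.5 -387.8    0. ]
jar0 0.9 [374.   69.6] [ 583.5 -429.8    0. ]
jar0 0.77 [227.5 140.1] [ 446.9 -183.3    0. ]
jar0 0.69 [409.3  44.4] [ 642.8 -501.2    0. ]
jar0 look 0.69 [381.5  64.6] [ 580.1 -416.9   63.1]
jar0 look 0.67 [228.7 140.8] [ 450.3 -191.1   63.2]
jar0 look 0.64 [228.2  71.9] [ 550.9 -187.7   62.6]
jar0 look 0.62 [307.8  32. ] [ 617.4 -300.9   62.7]
jar0 look 0.59 [355.1   9.7] [ 671.3 -379.6   46.6]
tray 0.92 [338.1 144.4] [ 447.4 -370.     0. ]
tray look 0.58 [342.  143.8] [ 449.1 -375.6    4.4]
cap 0.61 [276.3 106.6] [ 505.  -262.1    0. ]
cap 0.15 [108.4  81.7] [553.8  35.9   0. ]
cap look 0.9 [278.5 108.1] [ 502.  -264.8   14.5]
cap look 0.32 [71.6 81.2] [556.1  89.4  42.6]
tape 0.57 [142.7 148.7] [431.4 -33.3   0. ]
tape look 0.67 [132.2 156.9] [418.1 -16.5   9.6]
tape look 0.44 [211.5  21.2] [ 629.8 -160.    63.1]
```

apply_moves:
  moves: "0.44 -0.87 0 0 0 0.098 1; 0.43 -0.88 0 0 0 0.098 1; 0.42 -0.88 0 0 0 0.098 1; 0.5 -0.83 0 0 0 0 1; 0.5 -0.83 0 0 0 0 1; 0.5 -0.83 0 0 0 0 1; 0.5 -0.83 0 0 0 0 1; 0.5 -0.83 0 0 0 0 1"

```text
time_s: 5.2
tool_pos: [490.4, -96.7, 330.1]
orientation: [0.0, 1.0, -0.0, -0.0]
contact_force: [-0.6, -0.0, 0.0]
finger_gap: 88.1
finger_force: 0.0
```

apply_moves:
  moves: "0.5 -0.83 0 0 0 0 1; 0.5 -0.84 0 0 0 0 1; 0.5 -0.83 0 0 0 0 1; 0.5 -0.84 0 0 0 0 1; 0.5 -0.83 0 0 0 0 1; 0.5 -0.84 0 0 0 0 1; 0.5 -0.83 0 0 0 0 1; 0 0 0 0 0 0 1"

```text
time_s: 6.0
tool_pos: [561.1, 21.2, 329.9]
orientation: [-0.0, 1.0, 0.001, 0.0]
contact_force: [-0.3, 0.4, -0.2]
finger_gap: 87.5
finger_force: 0.0
```

```bash
python3 - <<'E'
from h import *
st()
s=vision.snapshot('wrist');save(s,'w2');np.savez('w2',**s)
np.set_printoptions(suppress=True,precision=1)
for l in ['hub','fin_top','seat0','under_head','pawl_tab','used_jar']:
    for d in finder.landmark_of('wrist',l)[:6]: print(l,round(d['score'],2),np.array(d['at']),dep(s,d['at'],'wrist'),atz(s,d['at'],{'fin_top':186,'pawl_tab':150}.get(l,38),'wrist'))
E
```

```text
6.0 [561.1  21.2 329.9] [-0.     1.     0.001  0.   ] [-0.3  0.4 -0.2] 87.52845976706513 0.0
hub 0.7 [201.1 156.7] [572.6 104.8  51.5] [571.  107.4  38. ]
fin_top 0.89 [ 64.5 155.1] [596.3 252.2 186.5] [596.3 252.6 186. ]
fin_top 0.62 [168.3 198.7] [503.4 164.7  39.3] [543.1 118.1 186. ]
fin_top 0.62 [372.1 163. ] [ 565.5 -160.9   51.7] [ 584.  -105.6  186. ]
seat0 0.98 [168.9 199.7] [501.6 163.9  38.8] [501.4 164.2  38. ]
seat0 0.88 [242.  117.2] [631.3  43.2  39.3] [631.3  43.3  38. ]
seat0 0.83 [259.1 168.6] [552.1  17.1  38.8] [552.   17.1  38. ]
seat0 0.78 [183.6 105.3] [651.8 133.3  39.3] [651.9 133.7  38. ]
seat0 0.72 [222.6 209.8] [485.1  75.5  38.2] [485.   75.5  38. ]
seat0 0.65 [151.4 152.9] [589.3 151.9 139.1] [578.7 189.4  38. ]
under_head 0.85 [156.8 150.9] [586.5 162.6  87.6] [581.7 179.9  38. ]
pawl_tab 0.69 [ 78.8 204.4] [516.5 282.5 124.6] [524.1 264.5 150. ]
used_jar 0.57 [151.  150.2] [592.6 152.6 138.3] [583.1 189.9  38. ]
```

```bash
python3 - <<'E'
import cv2,numpy as np
im=cv2.imread('pics/w2.png');cv2.imwrite('pics/w2c.png',cv2.resize(im[70:250,20:290],(800,533),interpolation=cv2.INTER_CUBIC))
from h import *
np.set_printoptions(suppress=True,precision=1)
s=np.load('w2.npz');pts=[]
for v in range(100,240):
  for u in range(10,140):
    p=dep(s,(u,v),'wrist')
    if 178<p[2]<194 and abs(p[0]-596)<50 and abs(p[1]-252)<50: pts.append(p)
pts=np.array(pts);print(len(pts),pts.mean(0),pts.min(0),pts.max(0));r=cv2.minAreaRect(pts[:,:2].astype(np.float32));print(r,cv2.boxPoints(r))
E
```

```text
411 [597.1 247.9 185.6] [586.2 225.3 178. ] [608.2 275.5 187.5]
((596.8626098632812, 250.8875274658203), (50.618621826171875, 14.73681640625), 78.43199157714844) [[584.6 227.6]
 [599.  224.6]
 [609.2 274.2]
 [594.7 277.2]]
```

View pics/w2c.png

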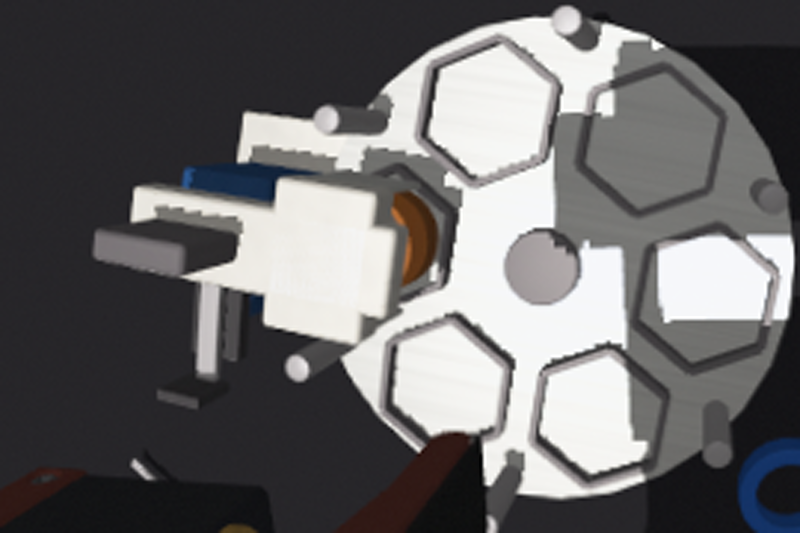

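Crop w2c: the head is over the left seat with the used jar below. The fin is the grey plate at left, crop px (165,250), with its long side along the arm. The other five seats are empty and the six posts are visible. Going to the fin.

```bash
python3 - <<'E'
from h import *
plan((597.2,251.2,250,78.6,1),(597.2,251.2,151,78.6,1,16))
E
```

```text
0.13 -0.83 0.29 0 0 -0.936 1; 0.21 -0.81 0.29 0 0 -0.936 1; 0.29 -0.79 0.29 0 0 -0.936 1; 0.37 -0.75 0.29 0 0 -0.936 1; 0.44 -0.71 0.28 0 0 -0.936 1; 0.51 -0.67 0.29 0 0 -0.936 1; 0.57 -0.62 0.28 0 0 -0.936 1; 0.63 -0.56 0.29 0 0 -0.936 1
0.68 -0.49 0.28 0 0 -0.936 1; 0.72 -0.42 0.29 0 0 -0.936 1; 0.76 -0.35 0.28 0 0 -0.936 1; 0.79 -0.27 0.29 0 0 -0.936 1; 0.82 -0.2 0.28 0 0 -0.936 1; 0.83 -0.12 0.29 0 0 -0.936 1; 0 0 0.71 0 0 0 1; 0 0 0.71 0 0 0 1
0 0 0.71 0 0 0 1; 0 0 0.7 0 0 0 1; 0 0 0.71 0 0 0 1; 0 0 0.7 0 0 0 1; 0 0 0.71 0 0 0 1
end [597.1 251.2 151. ] 78.6
```

apply_moves:
  moves: "0.13 -0.83 0.29 0 0 -0.936 1; 0.21 -0.81 0.29 0 0 -0.936 1; 0.29 -0.79 0.29 0 0 -0.936 1; 0.37 -0.75 0.29 0 0 -0.936 1; 0.44 -0.71 0.28 0 0 -0.936 1; 0.51 -0.67 0.29 0 0 -0.936 1; 0.57 -0.62 0.28 0 0 -0.936 1; 0.63 -0.56 0.29 0 0 -0.936 1"

```text
time_s: 7.15
tool_pos: [581.3, 152.7, 284.0]
orientation: [0.0, 0.923, 0.384, 0.0]
contact_force: [-0.1, -0.3, -0.2]
finger_gap: 87.8
finger_force: 0.0
```

apply_moves:
  moves: "0.68 -0.49 0.28 0 0 -0.936 1; 0.72 -0.42 0.29 0 0 -0.936 1; 0.76 -0.35 0.28 0 0 -0.936 1; 0.79 -0.27 0.29 0 0 -0.936 1; 0.82 -0.2 0.28 0 0 -0.936 1; 0.83 -0.12 0.29 0 0 -0.936 1; 0 0 0 0 0 0 1; 0 0 0 0 0 0 1"

```text
time_s: 7.95
tool_pos: [597.0, 251.3, 249.8]
orientation: [0.0, 0.774, 0.633, -0.0]
contact_force: [-0.2, -0.4, -0.6]
finger_gap: 87.8
finger_force: 0.0
```

```bash
python3 - <<'E'
from h import *
np.set_printoptions(suppress=True,precision=1)
st()
s=vision.snapshot('wrist');save(s,'w3')
for d in finder.landmark_of('wrist','fin_top')[:2]: print(d['score'],atz(s,d['at'],186,'wrist'),dep(s,d['at'],'wrist'))
plan((597.2,251.2,151,78.6,1,16))
E
```

```text
7.95 [597.  251.3 249.8] [ 0.   0.8  0.6 -0. ] [-0.2 -0.4 -0.6] 87.8450071788474 0.0
0.85 [592.8 251.1 186. ] [592.9 251.3 186.9]
0 0 0.71 0 0 -0.003 1; 0 0 0.71 0 0 -0.003 1; 0 0 0.71 0 0 -0.003 1; 0 0 0.71 0 0 -0.003 1; 0 0 0.71 0 0 -0.003 1; 0.01 0 0.71 0 0 -0.003 1; 0 0 0.7 0 0 -0.003 1
end [597.3 251.1 151. ] 78.6
```

apply_moves:
  moves: "0 0 0.71 0 0 0 1; 0 0 0.71 0 0 0 1; 0 0 0.71 0 0 0 1; 0 0 0.7 0 0 0 1; 0 0 0.71 0 0 0 1; 0 0 0.7 0 0 0 1; 0 0 0.71 0 0 0 1; 0 0 0 0 0 0 1"

```text
time_s: 8.85
tool_pos: [595.8, 251.3, 148.2]
orientation: [-0.001, 0.774, 0.634, -0.002]
contact_force: [-0.0, 0.1, -0.5]
finger_gap: 87.6
finger_force: 0.0
```

apply_moves:
  moves: "0 0 0 0 0 0 0; 0 0 0 0 0 0 0; 0 0 0 0 0 0 0; 0 0 0 0 0 0 0; 0 0 0 0 0 0 0; 0 0 0 0 0 0 0; 0 0 0 0 0 0 0; 0 0 0 0 0 0 0"
  newtons: 45

```text
time_s: 9.65
tool_pos: [597.2, 251.8, 150.9]
orientation: [0.0, 0.774, 0.634, 0.0]
contact_force: [0.1, -0.5, 1.3]
finger_gap: 27.3
finger_force: 0.0
```

apply_moves:
  moves: "0 0 0 0 0 0 0; 0 0 0 0 0 0 0; 0 0 0 0 0 0 0; 0 0 0 0 0 0 0; 0 0 0 0 0 0 0"

```text
time_s: 10.15
tool_pos: [597.0, 251.8, 150.8]
orientation: [-0.0, 0.774, 0.634, -0.0]
contact_force: [-0.6, 0.8, 0.4]
finger_gap: 13.5
finger_force: 45.0
```

apply_moves:
  moves: "0 0 -0.35 0 0 0 0; 0 0 -0.35 0 0 0 0; 0 0 -0.35 0 0 0 0; 0 0 -0.35 0 0 0 0; 0 0 -0.35 0 0 0 0; 0 0 -0.25 0 0 0 0; 0 0 0 0 0 0 0; 0 0 0 0 0 0 0"

```text
time_s: 10.95
tool_pos: [597.0, 251.8, 192.8]
orientation: [-0.0, 0.774, 0.634, 0.0]
contact_force: [-6.2, -1.2, 11.6]
finger_gap: 13.8
finger_force: 45.0
```

apply_moves:
  moves: "0 0 -0.17 0 0 0 0; 0 0 -0.17 0 0 0 0; 0 0 0 0 0 0 0; 0 0 0 0 0 0 0; 0 0 0 0 0 0 0"

```text
time_s: 11.45
tool_pos: [597.0, 251.8, 197.6]
orientation: [-0.0, 0.774, 0.634, -0.0]
contact_force: [-3.0, 1.0, -2.7]
finger_gap: 13.6
finger_force: 45.0
```

```bash
python3 - <<'E'
from h import *
st()
for c in ('wrist','side'):
  s=vision.snapshot(c);save(s,c+'3')
  for d in finder.landmark_of(c,'fin_top')[:2]: print(d['score'],d['at'],dep(s,d['at'],c))
E
```

```text
11.45 [597.  251.8 197.6] [-0.     0.774  0.634 -0.   ] [-3.   1.  -2.7] 13.636991057621797 44.99923646450043
0.66 [256.6, 261.9] [596.89443252 250.9380578  233.32037596]
0.81 [250.7, 128.9] [606.42352665 240.1955284  242.10874219]
0.46 [250.3, 204.6] [556.37171922  27.04217118  36.04666501]
```

apply_moves:
  moves: "0 0 -0.1 0 0 0 0; 0 0 0 0 0 0 0; 0 0 0 0 0 0 0; 0 0 0 0 0 0 0"

```text
time_s: 12.05
tool_pos: [597.0, 251.8, 199.4]
orientation: [-0.0, 0.774, 0.634, -0.0]
contact_force: [-0.2, 1.2, -8.4]
finger_gap: 13.7
finger_force: 45.0
```

apply_moves:
  moves: "0 0 0 0 0 0 0.6; 0 0 0 0 0 0 0.6; 0 0 0 0 0 0 0.6; 0 0 0 0 0 0 0.6; 0 0 0 0 0 0 0.6; 0 0 0 0 0 0 0.6; 0 0 0 0 0 0 0.6"

```text
time_s: 12.75
tool_pos: [597.2, 251.8, 199.7]
orientation: [0.0, 0.774, 0.634, 0.0]
contact_force: [-0.5, 0.8, -0.4]
finger_gap: 52.7
finger_force: 0.0
```

apply_moves:
  moves: "0 0 -0.5 0 0 0 0.4; 0 0 -1 0 0 0 0.4; 0 0 -1 0 0 0 0.4; 0 0 -1 0 0 0 0.4; 0 0 -1 0 0 0 0.4; 0 0 0 0 0 0 0.4"

```text
time_s: 13.35
tool_pos: [598.8, 252.5, 293.5]
orientation: [0.001, 0.774, 0.634, 0.003]
contact_force: [0.5, -0.0, -0.1]
finger_gap: 35.2
finger_force: 0.0
```

```bash
python3 - <<'E'
from h import *
from scipy.optimize import least_squares
np.set_printoptions(suppress=True,precision=1)
st()
s=vision.snapshot('wrist');save(s,'w4')
for d in finder.landmark_of('wrist','fin_top')[:1]: print(d['score'],d['at'],dep(s,d['at'],'wrist'))
s=dict(np.load('w2.npz'));H=np.array([568,104.3]);P=[]
for v in range(60,300):
  for u in range(20,330):
    p=dep(s,(u,v),'wrist')
    if 103<p[2]<112 and 100<np.hypot(*(p[:2]-H))<140: P.append(p)
P=np.array(P);an=(np.degrees(np.arctan2(P[:,1]-H[1],P[:,0]-H[0]))+11.3)%360
C=[];A=[]
for k in range(6):
  m=np.abs((an-60*k+180)%360-180)<10
  if m.sum()>3:
    c=(P[m].min(0)+P[m].max(0))/2;print(60*k,m.sum(),c,P[m].max(0)-P[m].min(0));C.append(c[:2]);A.append(60*k)
C=np.array(C);A=np.array(A)
f=lambda x:(C-(x[:2]+120*np.c_[np.cos(np.radians(A+x[2])),np.sin(np.radians(A+x[2]))])).ravel()
r=least_squares(f,[568,104,-11.3],loss='soft_l1');print(r.x,f(r.x))
E
```

```text
13.35 [598.8 252.5 293.5] [0.  0.8 0.6 0. ] [ 0.5 -0.  -0.1] 35.1763103218355 0.0
0.85 [252.1, 205.0] [595.5 252.3 231.7]
0 90 [684.7  80.1 106.9] [12.1 13.2  5.4]
60 74 [646.3 193.7 106.2] [11.4 12.7  6.3]
120 73 [532.6 211.9 106.9] [20.8 21.5  6. ]
180 23 [449.6 124.4 107.4] [14.7  6.1  4.8]
240 83 [488.5  14.  106.5] [13.  12.4  5.9]
300 92 [605.6  -9.3 106.3] [11.9 12.9  6.5]
[567.4 103.2 -11.2] [-0.5  0.2 -0.1  0.2  3.9 -4.8 -0.1 -2.1  0.1  1.2 -0.5  1.1]
```

```bash
cat >> h.py <<'E'
HUB=np.array([567.3,103.5]);SY=-11.2
def pol(r,a): a=np.radians(a+SY);return HUB+r*np.array([np.cos(a),np.sin(a)])
E
python3 - <<'E'
from h import *
x,y=pol(120,180)
plan((x,y,260,-11.2,.45),(x,y,77,-11.2,.45,18))
print('arc')
arc=[(*pol(120,a),77,a+SY-180,0) for a in range(186,301,6)]
plan(*arc,start=(x,y,77,-11.2))
E
```

```text
-0.51 -0.4 0.1 0.01 0 0.998 0.45; -0.54 -0.35 0.1 0 0 0.998 0.45; -0.58 -0.29 0.1 0 0 0.998 0.45; -0.6 -0.22 0.1 0 0 0.998 0.45; -0.62 -0.16 0.1 0 0 0.998 0.45; -0.64 -0.09 0.1 0 0 0.998 0.45; -0.64 -0.03 0.1 0 0 0.998 0.45; -0.64 0.04 0.1 0 0 0.998 0.45
-0.64 0.11 0.1 0 0 0.998 0.45; -0.62 0.17 0.1 0 0 0.998 0.45; -0.6 0.24 0.1 0 0 0.998 0.45; -0.57 0.3 0.1 0 0 0.998 0.45; -0.54 0.36 0.1 0 0 0.998 0.45; -0.5 0.41 0.1 0 0 0.998 0.45; -0.46 0.45 0.1 0 0 0.998 0.45; 0 0 0.83 0 0 0 0.45
0 0 0.83 0 0 0 0.45; 0 0 0.83 0 0 0 0.45; 0 0 0.83 0 0 0 0.45; 0 0 0.83 0 0 0 0.45; 0 0 0.83 0 0 0 0.45; 0 0 0.83 0 0 0 0.45; 0 0 0.84 0 0 0 0.45; 0 0 0.83 0 0 0 0.45
0 0 0.84 0 0 0 0.45; 0 0 0.83 0 0 0 0.45
end [449.6 126.9  77. ] -11.2
arc
0.03 0.63 0 0 0 -1 0; 0.04 0.62 0 0 0 -1 0; 0.03 0.63 0 0 0 -1 0; 0.03 0.63 0 0 0 -1 0; 0.03 0.63 0 0 0 -1 0; 0.04 0.62 0 0 0 -1 0; 0.03 0.63 0 0 0 -1 0; 0.03 0.63 0 0 0 -1 0
0.04 0.62 0 0 0 -1 0; 0.03 0.63 0 0 0 -1 0; 0.03 0.63 0 0 0 -1 0; 0.03 0.63 0 0 0 -1 0; 0.04 0.62 0 0 0 -1 0; 0.03 0.63 0 0 0 -1 0; 0.03 0.63 0 0 0 -1 0; 0.04 0.62 0 0 0 -1 0
0.03 0.63 0 0 0 -1 0; 0.03 0.63 0 0 0 -1 0; 0.03 0.63 0 0 0 -1 0; 0.04 0.62 0 0 0 -1 0
end [605.9 -10.1  77. ] 108.8
```

apply_moves:
  moves: "-0.51 -0.4 0.1 0.01 0 0.998 0.45; -0.54 -0.35 0.1 0 0 0.998 0.45; -0.58 -0.29 0.1 0 0 0.998 0.45; -0.6 -0.22 0.1 0 0 0.998 0.45; -0.62 -0.16 0.1 0 0 0.998 0.45; -0.64 -0.09 0.1 0 0 0.998 0.45; -0.64 -0.03 0.1 0 0 0.998 0.45; -0.64 0.04 0.1 0 0 0.998 0.45"

```text
time_s: 14.25
tool_pos: [517.3, 184.7, 272.2]
orientation: [-0.0, 0.965, 0.263, -0.002]
contact_force: [-0.1, 0.1, -0.3]
finger_gap: 39.6
finger_force: 0.0
```

apply_moves:
  moves: "-0.64 0.11 0.1 0 0 0.998 0.45; -0.62 0.17 0.1 0 0 0.998 0.45; -0.6 0.24 0.1 0 0 0.998 0.45; -0.57 0.3 0.1 0 0 0.998 0.45; -0.54 0.36 0.1 0 0 0.998 0.45; -0.5 0.41 0.1 0 0 0.998 0.45; -0.46 0.45 0.1 0 0 0.998 0.45; 0 0 0 0 0 0 0.45"

```text
time_s: 15.05
tool_pos: [447.5, 126.0, 258.4]
orientation: [0.001, 0.995, -0.098, -0.002]
contact_force: [0.7, -0.5, -1.2]
finger_gap: 39.3
finger_force: 0.0
```

```bash
python3 - <<'E'
from h import *
st();x,y=pol(120,180)
s=vision.snapshot('wrist');save(s,'w5')
P=[]
for v in range(0,384,1):
  for u in range(0,512,1):
    if s['z_map'][v,u]==0: continue
    p=dep(s,(u,v),'wrist')
    if 104<p[2]<112 and np.hypot(p[0]-x,p[1]-y)<20: P.append(p)
P=np.array(P);print(len(P));print((P.min(0)+P.max(0))/2 if len(P) else '',x,y)
plan((x,y,77,-11.2,.45,20))
E
```

```text
15.05 [447.5 126.  258.4] [ 0.001  0.995 -0.098 -0.002] [ 0.7 -0.5 -1.2] 39.28345720298382 0.0
131
[449.82075442 127.74398941 106.71494949] 449.585381358097 126.80812214639663
0 0 0.91 0.01 0.03 0.002 0.45; 0.01 0 0.91 0 0 0.002 0.45; 0 0 0.91 0 0 0.002 0.45; 0.01 0 0.91 0 0 0.002 0.45; 0 0 0.91 0 0 0.002 0.45; 0.01 0 0.91 0 0 0.002 0.45; 0 -0.01 0.91 0 0 0.002 0.45; 0.01 0 0.91 0 0 0.002 0.45
0 -0.01 0.91 0 0 0.002 0.45; 0.01 0 0.91 0 0 0.002 0.45
end [449.7 126.8  76.9] -11.2
```

apply_moves:
  moves: "0 0 0.92 0 0 0 0.45; 0 0 0.92 0 0 0 0.45; 0 0 0.92 0 0 0 0.45; 0 0 0.91 0 0 0 0.45; 0 0 0.91 0 0 0 0.45; 0 0 0.91 0 0 0 0.45; 0 0 0.91 0 0 0 0.45; 0 0 0.91 0 0 0 0.45"

```text
time_s: 15.9
tool_pos: [449.8, 127.4, 112.4]
orientation: [-0.0, 0.995, -0.096, -0.001]
contact_force: [0.3, -0.6, -0.1]
finger_gap: 39.4
finger_force: 0.0
```

apply_moves:
  moves: "0 0 0.92 0 0 0 0.45; 0 0 0.92 0 0 0 0.45; 0 0 0 0 0 0 0; 0 0 0 0 0 0 0; 0 0 0 0 0 0 0; 0 0 0 0 0 0 0; 0 0 0 0 0 0 0; 0 0 0 0 0 0 0"
  newtons: 25

```text
time_s: 16.7
tool_pos: [450.0, 126.9, 77.5]
orientation: [-0.0, 0.995, -0.097, 0.0]
contact_force: [0.1, -3.1, 5.6]
finger_gap: 13.6
finger_force: 25.0
```

Post gripped (13.6 mm). Turning it +120°.

apply_moves:
  moves: "0.03 0.63 0 0 0 -1 0; 0.04 0.62 0 0 0 -1 0; 0.03 0.63 0 0 0 -1 0; 0.03 0.63 0 0 0 -1 0; 0.03 0.63 0 0 0 -1 0; 0.04 0.62 0 0 0 -1 0; 0.03 0.63 0 0 0 -1 0; 0.03 0.63 0 0 0 -1 0"

```text
time_s: 17.5
tool_pos: [472.1, 32.3, 77.5]
orientation: [-0.001, 0.948, 0.317, 0.001]
contact_force: [2.8, 9.8, 2.3]
finger_gap: 13.6
finger_force: 25.0
```

apply_moves:
  moves: "0.04 0.62 0 0 0 -1 0; 0.03 0.63 0 0 0 -1 0; 0.03 0.63 0 0 0 -1 0; 0.03 0.63 0 0 0 -1 0; 0.04 0.62 0 0 0 -1 0; 0.03 0.63 0 0 0 -1 0; 0.03 0.63 0 0 0 -1 0; 0.04 0.62 0 0 0 -1 0"

```text
time_s: 18.3
tool_pos: [554.7, -14.5, 77.3]
orientation: [-0.002, 0.737, 0.676, -0.001]
contact_force: [-4.0, 7.5, 7.4]
finger_gap: 13.8
finger_force: 25.0
```

apply_moves:
  moves: "0.03 0.63 0 0 0 -1 0; 0.03 0.63 0 0 0 -1 0; 0.03 0.63 0 0 0 -1 0; 0.04 0.62 0 0 0 -1 0; 0 0 0 0 0 0 0; 0 0 0 0 0 0 0.45; 0 0 0 0 0 0 0.45; 0 0 0 0 0 0 0.45"

```text
time_s: 19.1
tool_pos: [605.3, -10.0, 76.5]
orientation: [-0.001, 0.582, 0.813, -0.0]
contact_force: [0.7, -0.4, 0.4]
finger_gap: 33.9
finger_force: 0.0
```

```bash
python3 - <<'E'
from h import *
s=st();x,y,_=s['tool_pos']
plan((x,y,230,108.8,.45))
E
```

```text
19.1 [605.3 -10.   76.5] [-0.001  0.582  0.813 -0.   ] [ 0.7 -0.4  0.4] 33.9129992230225 0.0
0 0 -0.96 -0.01 -0.01 0 0.45; 0 0 -0.96 0 0 0 0.45; 0 0 -0.96 0 0 0 0.45; 0 0 -0.96 0 0 0 0.45; 0 0 -0.96 0 0 0 0.45; 0 0 -0.96 0 0 0 0.45; 0 0 -0.96 0 0 0 0.45; 0 0 -0.95 0 0 0 0.45
end [605.3 -10.  229.9] 108.8
```

apply_moves:
  moves: "0 0 -0.96 0 0 0 0.45; 0 0 -0.96 0 0 0 0.45; 0 0 -0.96 0 0 0 0.45; 0 0 -0.96 0 0 0 0.45; 0 0 -0.96 0 0 0 0.45; 0 0 -0.96 0 0 0 0.45; 0 0 -0.96 0 0 0 0.45; 0 0 -0.96 0 0 0 0.45"

```text
time_s: 19.9
tool_pos: [605.4, -10.2, 230.8]
orientation: [-0.001, 0.582, 0.813, -0.0]
contact_force: [0.5, -0.7, 0.3]
finger_gap: 39.5
finger_force: 0.0
```

```bash
python3 - <<'E'
from h import *
np.set_printoptions(suppress=True,precision=1)
x,y=pol(86,210);print(x,y)
plan((x,y,230,108.8,.85))
for c in ('side','wrist'):
  s=vision.snapshot(c);save(s,c+'6')
  for l,z in (('used_jar',38),('fin_top',231)):
    for d in finder.landmark_of(c,l)[:6]: print(c,l,round(d['score'],2),np.array(d['at']),dep(s,d['at'],c),atz(s,d['at'],z,c))
E
```

```text
485.8881636300501 75.78515021017603
0.75 -0.53 0.01 -0.01 -0.01 0 0.85; 0.75 -0.53 0 0 0 0 0.85; 0.75 -0.54 0.01 0 0 0 0.85; 0.75 -0.53 0 0 0 0 0.85; 0.75 -0.54 0.01 0 0 0 0.85; 0.75 -0.53 0 0 0 0 0.85; 0.75 -0.54 0.01 0 0 0 0.85; 0.74 -0.53 0 0 0 0 0.85
end [486.   75.7 230. ] 108.8
side used_jar 0.75 [246.9 205.9] [542.7  25.   33.6] [541.4  19.5  38. ]
side used_jar 0.46 [229.9 196.7] [482.3  45.6  71.5] [490.4  90.7  38. ]
wrist used_jar 0.83 [182.2  76.7] [500.7  70.6 100.6] [482.7  74.8  38. ]
wrist fin_top 0.69 [250.5 272.7] [595.6  15.4 327.9] [611.2 -36.9 231. ]
```

apply_moves:
  moves: "0.75 -0.53 0 0 0 0 0.85; 0.75 -0.53 0 0 0 0 0.85; 0.75 -0.54 0 0 0 0 0.85; 0.75 -0.53 0 0 0 0 0.85; 0.75 -0.54 0 0 0 0 0.85; 0.75 -0.53 0 0 0 0 0.85; 0.75 -0.54 0 0 0 0 0.85; 0.74 -0.53 0 0 0 0 0.85"

```text
time_s: 21.0
tool_pos: [485.0, 76.6, 229.9]
orientation: [-0.001, 0.582, 0.813, -0.0]
contact_force: [0.6, -0.6, 0.6]
finger_gap: 74.7
finger_force: 0.0
```

```bash
cat >> h.py <<'E'
def cloud(s,cam):
    K=s['camera_matrix'];v,u=np.nonzero(s['z_map']>0);x=(u-K[0,2])/K[0,0];y=(v-K[1,2])/K[1,1]
    if cam=='wrist':
        r=np.hypot(x,y)+1e-9;k=np.tan(r)/r;x=x*k;y=y*k
    M=np.linalg.inv(s['view']);return M[:3,3]+(np.c_[x,-y,-np.ones_like(x)]*s['z_map'][v,u][:,None])@M[:3,:3].T,u,v
def top(s,cam,x,y,z,r=30,dz=5):
    P,u,v=cloud(s,cam);m=(abs(P[:,2]-z)<dz)&(np.hypot(P[:,0]-x,P[:,1]-y)<r);P=P[m]
    if len(P)<20: return None
    (c,rad)=cv2.minEnclosingCircle(P[:,:2].astype(np.float32));return np.round([*c,rad,np.median(P[:,2]),len(P)],1)
E
python3 - <<'E'
from h import *
st();s=vision.snapshot('wrist');save(s,'w7');x,y=pol(86,210);print(x,y,top(s,'wrist',x,y,100,34))
plan((x,y,74,108.8,.85))
E
```

```text
21.0 [485.   76.6 229.9] [-0.001  0.582  0.813 -0.   ] [ 0.6 -0.6  0.6] 74.67059773476963 0.0
485.8881636300501 75.78515021017603 [ 486.    75.8   25.   100.9 1843. ]
-0.02 0.01 0.97 -0.03 -0.02 0.001 0.85; -0.02 0.02 0.97 0 0 0.001 0.85; -0.02 0.01 0.97 0 0 0.001 0.85; -0.01 0.02 0.98 0 0 0.001 0.85; -0.02 0.01 0.97 0 0 0.001 0.85; -0.01 0.02 0.98 0 0 0.001 0.85; -0.02 0.01 0.97 0 0 0.001 0.85; -0.01 0.02 0.98 0 0 0.001 0.85
end [485.9  75.9  73.9] 108.8
```

apply_moves:
  moves: "0 0 0.97 0 0 0 0.85; 0 0 0.97 0 0 0 0.85; 0 0 0.97 0 0 0 0.85; 0 0 0.97 0 0 0 0.85; 0 0 0.97 0 0 0 0.85; 0 0 0.97 0 0 0 0.85; 0 0 0.97 0 0 0 0.85; 0 0 0.97 0 0 0 0.85"

```text
time_s: 21.85
tool_pos: [486.2, 76.2, 74.5]
orientation: [-0.0, 0.582, 0.813, -0.0]
contact_force: [0.4, -0.9, 0.1]
finger_gap: 74.8
finger_force: 0.0
```

apply_moves:
  moves: "0 0 0.47 0 0 0 0.85; 0 0 0.47 0 0 0 0.85; 0 0 0 0 0 0 0.3; 0 0 0 0 0 0 0.3; 0 0 0 0 0 0 0.3; 0 0 0 0 0 0 0.3; 0 0 0 0 0 0 0.3; 0 0 0 0 0 0 0.3"
  newtons: 20

```text
time_s: 22.65
tool_pos: [486.6, 76.0, 57.0]
orientation: [-0.0, 0.582, 0.813, 0.0]
contact_force: [-0.6, -0.6, 6.8]
finger_gap: 53.5
finger_force: 20.0
```

```bash
python3 - <<'E'
from h import *
np.set_printoptions(suppress=True,precision=1)
st()
# tray from w1 cloud
s=dict(np.load('w1.npz'));P,u,v=cloud(s,'wrist');m=(abs(P[:,0]-447)<110)&(abs(P[:,1]+370)<110)&(P[:,2]>15)&(P[:,2]<23)
r=cv2.minAreaRect(P[m][:,:2].astype(np.float32));print('tray',m.sum(),r)
for c in ((450,-190),(551,-187),(617,-305),(640,-160)): print(c,top(s,'wrist',*c,62,36))
for c in ('scene','side'):
  s=vision.snapshot(c);save(s,c+'7');
  for q in ((450,-190),(551,-187),(617,-305),(640,-160)): print(c,q,top(s,c,*q,62,36))
E
```

```text
22.65 [486.6  76.   57. ] [-0.   0.6  0.8  0. ] [-0.6 -0.6  6.8] 53.49141986766634 20.00075169838965
tray 1107 ((448.3335266113281, -342.975830078125), (178.6422882080078, 150.7801513671875), 84.30036163330078)
(450, -190) [ 446.5 -186.4   24.9   62.8  884. ]
(551, -187) [ 561.7 -184.4   25.3   62.9  887. ]
(617, -305) [ 623.8 -307.6   25.5   63.   814. ]
(640, -160) [ 650.5 -155.    24.9   62.9  692. ]
scene (450, -190) [ 446.5 -183.9   25.3   64.3  152. ]
scene (551, -187) [ 562.  -181.8   26.6   64.4  188. ]
scene (617, -305) [ 623.8 -306.5   25.6   64.2  250. ]
scene (640, -160) [ 651.4 -153.6   25.7   64.2  206. ]
side (450, -190) [ 443.6 -188.8   25.8   59.7  124. ]
side (551, -187) [ 559.4 -185.9   26.4   59.9  116. ]
side (617, -305) [ 621.5 -310.6   25.3   59.9  136. ]
side (640, -160) [ 648.7 -157.8   25.2   59.6  108. ]
```

```bash
python3 - <<'E'
from h import *
s=dict(np.load('w1.npz'));P,u,v=cloud(s,'wrist');m=(np.hypot(P[:,0]-447,P[:,1]+370)<105)&(P[:,2]>16)&(P[:,2]<23)&(P[:,1]<-285)
im=np.zeros((240,240),np.uint8);q=np.round(P[m][:,:2]-[447-120,-370-120]).astype(int);im[q[:,1],q[:,0]]=255
im=cv2.morphologyEx(im,cv2.MORPH_CLOSE,np.ones((7,7)));n,l,stt,c=cv2.connectedComponentsWithStats(im);k=1+stt[1:,4].argmax()
yy,xx=np.nonzero(l==k);print(cv2.minAreaRect(np.c_[xx+327,yy-490].astype(np.float32)),stt)
plan((486.2,75.9,230,108.8,.3),(448,-300,230,90,.3))
E
```

```text
((445.27520751953125, -371.69366455078125), (121.76913452148438, 150.9429931640625), 84.4006576538086) [[    0     0   240   240 55475]
 [   38    53   161   132  2121]
 [  173   204     4     1     4]]
0 0 -0.96 0 0 0 0.3; 0 0 -0.96 0 0 0 0.3; 0 0 -0.96 0 0 0 0.3; 0 0 -0.96 0 0 0 0.3; 0 0 -0.96 0 0 0 0.3; 0 -0.01 -0.96 0 0 0 0.3; 0 0 -0.96 0 0 0 0.3; 0 -0.01 -0.97 0 0 0 0.3
0 0 -0.96 0 0 0 0.3; -0.9 -0.41 0 0 0 0.165 0.3; -0.91 -0.4 0 0 0 0.165 0.3; -0.92 -0.38 0 0 0 0.165 0.3; -0.92 -0.37 0 0 0 0.165 0.3; -0.93 -0.35 0 0 0 0.165 0.3; -0.94 -0.33 0 0 0 0.165 0.3; -0.94 -0.32 0 0 0 0.165 0.3
-0.95 -0.3 0 0 0 0.165 0.3; -0.95 -0.29 0 0 0 0.165 0.3; -0.96 -0.27 0 0 0 0.165 0.3; -0.96 -0.25 0 0 0 0.165 0.3; -0.97 -0.24 0 0 0 0.165 0.3; -0.97 -0.22 0 0 0 0.165 0.3; -0.97 -0.2 0 0 0 0.165 0.3; -0.98 -0.19 0 0 0 0.165 0.3
-0.98 -0.17 0 0 0 0.165 0.3; -0.98 -0.15 0 0 0 0.165 0.3; -0.99 -0.13 0 0 0 0.165 0.3; -0.99 -0.12 0 0 0 0.165 0.3
end [ 448.1 -300.1  230. ] 90.0
```

```bash
python3 - <<'E'
from h import *
plan((486.2,75.9,157,108.8,.3),(445.3,-371.7,157,84.4,.3),(445.3,-371.7,61,84.4,.3),(445.3,-371.7,23.5,84.4,.3,10))
E
```

```text
0 0 -0.83 0 0 0 0.3; 0 0 -0.83 0 0 0 0.3; 0 -0.01 -0.84 0 0 0 0.3; 0 0 -0.83 0 0 0 0.3; 0 -0.01 -0.84 0 0 0 0.3; 0 0 -0.83 0 0 0 0.3; -0.89 -0.4 0 0 0 0.177 0.3; -0.9 -0.38 0 0 0 0.177 0.3
-0.91 -0.36 0 0 0 0.177 0.3; -0.91 -0.35 0 0 0 0.177 0.3; -0.92 -0.33 0 0 0 0.177 0.3; -0.93 -0.31 0 0 0 0.177 0.3; -0.93 -0.3 0 0 0 0.177 0.3; -0.94 -0.28 0 0 0 0.177 0.3; -0.94 -0.26 0 0 0 0.177 0.3; -0.95 -0.24 0 0 0 0.177 0.3
-0.95 -0.23 0 0 0 0.177 0.3; -0.95 -0.21 0 0 0 0.177 0.3; -0.96 -0.19 0 0 0 0.177 0.3; -0.96 -0.17 0 0 0 0.177 0.3; -0.96 -0.16 0 0 0 0.177 0.3; -0.97 -0.14 0 0 0 0.177 0.3; -0.97 -0.12 0 0 0 0.177 0.3; -0.97 -0.1 0 0 0 0.177 0.3
-0.97 -0.08 0 0 0 0.177 0.3; -0.98 -0.07 0 0 0 0.177 0.3; -0.98 -0.05 0 0 0 0.177 0.3; -0.97 -0.03 0 0 0 0.177 0.3; -0.98 -0.01 0 0 0 0.177 0.3; 0 0 0.96 0 0 -0.001 0.3; 0 0 0.96 0 0 -0.001 0.3; 0 0 0.96 0 0 -0.001 0.3
0 0 0.96 0 0 -0.001 0.3; 0 0 0.96 0 0 -0.001 0.3; 0 0 0.47 0 0 0 0.3; 0 0 0.47 0 0 0 0.3; 0 0 0.47 0 0 0 0.3; 0 0 0.46 0 0 0 0.3
end [ 445.4 -371.7   23.6] 84.4
```

apply_moves:
  moves: "0 0 -0.83 0 0 0 0.3; 0 0 -0.83 0 0 0 0.3; 0 -0.01 -0.84 0 0 0 0.3; 0 0 -0.83 0 0 0 0.3; 0 -0.01 -0.84 0 0 0 0.3; 0 0 -0.83 0 0 0 0.3; -0.89 -0.4 0 0 0 0.177 0.3; -0.9 -0.38 0 0 0 0.177 0.3"

```text
time_s: 23.55
tool_pos: [482.3, 36.8, 156.8]
orientation: [-0.0, 0.597, 0.802, 0.0]
contact_force: [-0.0, -0.4, -1.8]
finger_gap: 53.5
finger_force: 20.0
```

apply_moves:
  moves: "-0.91 -0.36 0 0 0 0.177 0.3; -0.91 -0.35 0 0 0 0.177 0.3; -0.92 -0.33 0 0 0 0.177 0.3; -0.93 -0.31 0 0 0 0.177 0.3; -0.93 -0.3 0 0 0 0.177 0.3; -0.94 -0.28 0 0 0 0.177 0.3; -0.94 -0.26 0 0 0 0.177 0.3; -0.95 -0.24 0 0 0 0.177 0.3"

```text
time_s: 24.35
tool_pos: [467.6, -119.6, 156.1]
orientation: [-0.001, 0.655, 0.756, -0.0]
contact_force: [0.5, 0.5, -3.1]
finger_gap: 53.4
finger_force: 20.0
```

apply_moves:
  moves: "-0.95 -0.23 0 0 0 0.177 0.3; -0.95 -0.21 0 0 0 0.177 0.3; -0.96 -0.19 0 0 0 0.177 0.3; -0.96 -0.17 0 0 0 0.177 0.3; -0.96 -0.16 0 0 0 0.177 0.3; -0.97 -0.14 0 0 0 0.177 0.3; -0.97 -0.12 0 0 0 0.177 0.3; -0.97 -0.1 0 0 0 0.177 0.3"

```text
time_s: 25.15
tool_pos: [453.3, -275.0, 156.0]
orientation: [-0.001, 0.709, 0.705, -0.0]
contact_force: [0.1, 1.0, -1.7]
finger_gap: 53.5
finger_force: 20.0
```

apply_moves:
  moves: "-0.97 -0.08 0 0 0 0.177 0.3; -0.98 -0.07 0 0 0 0.177 0.3; -0.98 -0.05 0 0 0 0.177 0.3; -0.97 -0.03 0 0 0 0.177 0.3; -0.98 -0.01 0 0 0 0.177 0.3; 0 0 0 0 0 0 0.3; 0 0 0 0 0 0 0.3"

```text
time_s: 25.85
tool_pos: [444.6, -371.9, 156.0]
orientation: [-0.001, 0.741, 0.671, -0.0]
contact_force: [-1.1, -0.9, -1.9]
finger_gap: 53.8
finger_force: 20.0
```

```bash
python3 - <<'E'
from h import *
st();s=vision.snapshot('scene');save(s,'s8')
plan((445.3,-371.7,61,84.4,.3),(445.3,-371.7,23.5,84.4,.3,10))
E
```

```text
25.85 [ 444.6 -371.9  156. ] [-0.001  0.741  0.671 -0.   ] [-1.1 -0.9 -1.9] 53.8099740209576 19.99979579821229
0 0.01 0.95 -0.02 -0.01 -0.001 0.3; 0 0.01 0.95 0 0 -0.001 0.3; 0 0 0.95 0 0 -0.001 0.3; -0.01 0.01 0.95 0 0 -0.001 0.3; 0 0 0.95 0 0 -0.001 0.3; 0 0 0.47 0 0 0 0.3; 0 0 0.47 0 0 0 0.3; 0 0 0.47 0 0 0 0.3
0 0 0.46 0 0 0 0.3
end [ 445.2 -371.7   23.6] 84.4
```

Lower, release, then up and over to jar A.

apply_moves:
  moves: "0 0 0.95 0 0 0 0.3; 0 0 0.95 0 0 0 0.3; 0 0 0.95 0 0 0 0.3; 0 0 0.95 0 0 0 0.3; 0 0 0.95 0 0 0 0.3; 0 0 0.47 0 0 0 0.3; 0 0 0.47 0 0 0 0.3; 0 0 0.47 0 0 0 0.3"

```text
time_s: 26.7
tool_pos: [445.3, -371.7, 33.0]
orientation: [-0.0, 0.741, 0.672, -0.0]
contact_force: [-0.6, 0.2, -1.3]
finger_gap: 53.6
finger_force: 20.0
```

apply_moves:
  moves: "0 0 0.46 0 0 0 0.3; 0 0 0 0 0 0 0.3; 0 0 0 0 0 0 0.85; 0 0 0 0 0 0 0.85; 0 0 0 0 0 0 0.85; 0 0 0 0 0 0 0.85; 0 0 0 0 0 0 0.85; 0 0 0 0 0 0 0.85"

```text
time_s: 27.5
tool_pos: [444.9, -371.8, 24.1]
orientation: [-0.0, 0.741, 0.672, -0.0]
contact_force: [0.8, 0.4, -0.2]
finger_gap: 74.3
finger_force: 0.0
```

```bash
python3 - <<'E'
from h import *
s=st();x,y,_=s['tool_pos']
plan((x,y,163,84.4,.85),(446.5,-186.4,163,84.4,.85))
E
```

```text
27.5 [ 444.9 -371.8   24.1] [-0.     0.741  0.672 -0.   ] [ 0.8  0.4 -0.2] 74.34271707866351 0.0
0 0 -0.99 -0.01 0 0 0.85; 0 0 -0.99 0 0 0 0.85; 0 0 -0.99 0 0 0 0.85; 0 0 -0.99 0 0 0 0.85; 0 0 -1 0 0 0 0.85; 0 0 -0.99 0 0 0 0.85; 0 0 -1 0 0 0 0.85; 0.92 -0.08 0 0 0 0 0.85
0.92 -0.08 0 0 0 0 0.85; 0.92 -0.08 0 0 0 0 0.85; 0.93 -0.08 0 0 0 0 0.85; 0.92 -0.08 0 0 0 0 0.85; 0.93 -0.09 0 0 0 0 0.85; 0.92 -0.08 0 0 0 0 0.85; 0.93 -0.09 0 0 0 0 0.85; 0.92 -0.08 0 0 0 0 0.85
0.93 -0.09 0 0 0 0 0.85
end [ 446.5 -186.3  163.1] 84.4
```

apply_moves:
  moves: "0 0 -0.99 0 0 0 0.85; 0 0 -0.99 0 0 0 0.85; 0 0 -0.99 0 0 0 0.85; 0 0 -0.99 0 0 0 0.85; 0 0 -1 0 0 0 0.85; 0 0 -0.99 0 0 0 0.85; 0 0 -1 0 0 0 0.85; 0.92 -0.08 0 0 0 0 0.85"

```text
time_s: 28.3
tool_pos: [446.8, -355.4, 165.5]
orientation: [0.003, 0.741, 0.671, 0.0]
contact_force: [0.3, -0.1, 0.9]
finger_gap: 74.6
finger_force: 0.0
```

apply_moves:
  moves: "0.92 -0.08 0 0 0 0 0.85; 0.92 -0.08 0 0 0 0 0.85; 0.93 -0.08 0 0 0 0 0.85; 0.92 -0.08 0 0 0 0 0.85; 0.93 -0.09 0 0 0 0 0.85; 0.92 -0.08 0 0 0 0 0.85; 0.93 -0.09 0 0 0 0 0.85; 0.92 -0.08 0 0 0 0 0.85"

```text
time_s: 29.1
tool_pos: [446.1, -203.0, 162.5]
orientation: [-0.001, 0.741, 0.672, -0.0]
contact_force: [0.1, -0.0, -1.0]
finger_gap: 74.4
finger_force: 0.0
```

apply_moves:
  moves: "0.93 -0.09 0 0 0 0 0.85; 0 0 0 0 0 0 0.85; 0 0 0 0 0 0 0.85"

```text
time_s: 29.4
tool_pos: [446.6, -185.6, 162.8]
orientation: [-0.0, 0.74, 0.672, -0.0]
contact_force: [-0.6, -0.4, -0.1]
finger_gap: 74.4
finger_force: 0.0
```

```bash
cat > nx.py <<'E'
from h import *
np.set_printoptions(suppress=True,precision=1)
def look(x,y,z=62,cams=('wrist',)):
    out=[]
    for c in cams:
        s=vision.snapshot(c);save(s,c+'_%d'%(bot.state()['time_s']*100));print(c,top(s,c,x,y,z,36))
E
python3 - <<'E'
from nx import *
st();look(446.5,-186.4)
s=vision.snapshot('scene');save(s,'s9');print('used',top(s,'scene',445,-371,66,40))
x,y=pol(86,210)
plan((446.5,-186.4,19,84.4,.85,18))
plan((446.5,-186.4,160,84.4,.3,18),(x,y,160,108.8,.3),(x,y,58,108.8,.3,17),start=(446.5,-186.4,19,84.4))
E
```

```text
29.4 [ 446.6 -185.6  162.8] [-0.   0.7  0.7 -0. ] [-0.6 -0.4 -0.1] 74.41552634096689 0.0
wrist [ 446.  -186.4   25.1   62.8 2232. ]
used [ 445.2 -371.4   25.5   68.6  202. ]
0 0 0.9 -0.01 0 0 0.85; 0 0 0.9 0 0 0 0.85; 0 0 0.9 0 0 0 0.85; 0 0 0.9 0 0 0 0.85; 0 0 0.9 0 0 0 0.85; 0 0 0.9 0 0 0 0.85; 0 -0.01 0.9 0 0 0 0.85; 0 0 0.89 0 0 0 0.85
end [ 446.5 -186.5   19.1] 84.4
0 0 -0.88 0 0 0 0.3; 0 0 -0.88 0 0 0 0.3; 0 0 -0.88 0 0 0 0.3; 0 0 -0.88 0 0 0 0.3; 0 0 -0.88 0 0 0 0.3; 0 0 -0.88 0 0 0 0.3; 0 0 -0.89 0 0 0 0.3; 0 0 -0.88 0 0 0 0.3
0.95 0.05 0 0 0 -0.29 0.3; 0.94 0.08 0 0 0 -0.29 0.3; 0.94 0.11 0 0 0 -0.29 0.3; 0.94 0.13 0 0 0 -0.29 0.3; 0.93 0.16 0 0 0 -0.29 0.3; 0.93 0.19 0 0 0 -0.29 0.3; 0.92 0.22 0 0 0 -0.29 0.3; 0.91 0.25 0 0 0 -0.29 0.3
0.91 0.27 0 0 0 -0.29 0.3; 0.9 0.3 0 0 0 -0.29 0.3; 0.89 0.33 0 0 0 -0.29 0.3; 0.88 0.36 0 0 0 -0.29 0.3; 0.86 0.38 0 0 0 -0.29 0.3; 0.85 0.41 0 0 0 -0.29 0.3; 0 0 0.73 0 0 -0.001 0.3; 0 0 0.73 0 0 -0.001 0.3
0 0 0.73 0 0 -0.001 0.3; 0 0 0.73 0 0 -0.001 0.3; 0 0 0.73 0 0 -0.001 0.3; 0 0 0.73 0 0 -0.001 0.3; 0 0 0.72 0 0 -0.001 0.3
end [485.9  75.7  58. ] 108.8
```

apply_moves:
  moves: "0 0 0.9 0 0 0 0.85; 0 0 0.9 0 0 0 0.85; 0 0 0.9 0 0 0 0.85; 0 0 0.9 0 0 0 0.85; 0 0 0.9 0 0 0 0.85; 0 0 0.9 0 0 0 0.85; 0 0 0.9 0 0 0 0.85; 0 0 0.89 0 0 0 0.85"

```text
time_s: 30.3
tool_pos: [446.5, -187.1, 18.2]
orientation: [-0.0, 0.741, 0.671, -0.0]
contact_force: [-0.2, -0.3, -0.4]
finger_gap: 74.1
finger_force: 0.0
```

apply_moves:
  moves: "0 0 0 0 0 0 0.3; 0 0 0 0 0 0 0.3; 0 0 0 0 0 0 0.3; 0 0 0 0 0 0 0.3; 0 0 0 0 0 0 0.3; 0 0 0 0 0 0 0.3"

```text
time_s: 30.9
tool_pos: [446.8, -186.5, 19.7]
orientation: [0.0, 0.741, 0.672, -0.0]
contact_force: [-1.6, -1.9, 4.2]
finger_gap: 53.5
finger_force: 20.0
```

apply_moves:
  moves: "0 0 -0.88 0 0 0 0.3; 0 0 -0.88 0 0 0 0.3; 0 0 -0.88 0 0 0 0.3; 0 0 -0.88 0 0 0 0.3; 0 0 -0.88 0 0 0 0.3; 0 0 -0.88 0 0 0 0.3; 0 0 -0.89 0 0 0 0.3; 0 0 -0.88 0 0 0 0.3"

```text
time_s: 31.7
tool_pos: [446.2, -186.0, 160.8]
orientation: [-0.001, 0.741, 0.672, -0.0]
contact_force: [0.7, -0.8, -2.1]
finger_gap: 54.0
finger_force: 20.0
```

apply_moves:
  moves: "0.95 0.05 0 0 0 -0.29 0.3; 0.94 0.08 0 0 0 -0.29 0.3; 0.94 0.11 0 0 0 -0.29 0.3; 0.94 0.13 0 0 0 -0.29 0.3; 0.93 0.16 0 0 0 -0.29 0.3; 0.93 0.19 0 0 0 -0.29 0.3; 0.92 0.22 0 0 0 -0.29 0.3; 0.91 0.25 0 0 0 -0.29 0.3"

```text
time_s: 32.5
tool_pos: [468.9, -35.6, 160.1]
orientation: [-0.001, 0.654, 0.757, -0.0]
contact_force: [0.2, -0.2, -3.0]
finger_gap: 53.4
finger_force: 20.0
```

apply_moves:
  moves: "0.91 0.27 0 0 0 -0.29 0.3; 0.9 0.3 0 0 0 -0.29 0.3; 0.89 0.33 0 0 0 -0.29 0.3; 0.88 0.36 0 0 0 -0.29 0.3; 0.86 0.38 0 0 0 -0.29 0.3; 0.85 0.41 0 0 0 -0.29 0.3; 0 0 0 0 0 0 0.3; 0 0 0 0 0 0 0.3"

```text
time_s: 33.3
tool_pos: [485.6, 75.9, 160.0]
orientation: [-0.001, 0.582, 0.813, -0.0]
contact_force: [-0.2, 0.1, -2.9]
finger_gap: 53.7
finger_force: 20.0
```

```bash
python3 - <<'E'
from nx import *
st()
s=vision.snapshot('side');save(s,'side9');print(finder.landmark_of('side','hub')[:1])
x,y=pol(86,210);plan((x,y,58,108.8,.3,15))
plan((x,y,163,108.8,.6,18),(562,-184.4,163,10,.85),start=(x,y,58,108.8))
E
```

```text
33.3 [485.6  75.9 160. ] [-0.   0.6  0.8 -0. ] [-0.2  0.1 -2.9] 53.719830923818016 19.999738549813628
[{'at': [245.9, 192.5], 'score': 0.89}]
0 0 0.73 -0.01 0 -0.002 0.3; 0 0 0.73 0 0 -0.002 0.3; 0 0 0.73 0 0 -0.002 0.3; 0 0 0.73 0 0 -0.002 0.3; 0.01 0.01 0.73 0 0 -0.002 0.3; 0 0 0.73 0 0 -0.002 0.3; 0.01 0.01 0.72 0 0 -0.002 0.3
end [485.9  75.8  58. ] 108.8
0 0 -0.88 0 0 0 0.6; 0 0 -0.87 0 0 0 0.6; 0 0 -0.88 0 0 0 0.6; 0 0 -0.87 0 0 0 0.6; 0 0 -0.88 0 0 0 0.6; 0 0 -0.87 0 0 0 0.6; -0.8 -0.03 0 0 0 0.969 0.85; -0.8 0.05 0 0 0 0.969 0.85
-0.79 0.13 0 0 0 0.969 0.85; -0.77 0.2 0 0 0 0.969 0.85; -0.75 0.28 0 0 0 0.969 0.85; -0.71 0.36 0 0 0 0.969 0.85; -0.67 0.43 0 0 0 0.969 0.85; -0.63 0.49 0 0 0 0.969 0.85; -0.57 0.55 0 0 0 0.969 0.85; -0.51 0.61 0 0 0 0.969 0.85
-0.45 0.66 0 0 0 0.969 0.85; -0.38 0.7 0 0 0 0.969 0.85; -0.31 0.73 0 0 0 0.969 0.85; -0.23 0.76 0 0 0 0.969 0.85; -0.16 0.78 0 0 0 0.969 0.85; -0.07 0.8 0 0 0 0.969 0.85; 0 0.8 0 0 0 0.969 0.85
end [ 562.  -184.5  163. ] 10.0
```

apply_moves:
  moves: "0 0 0.73 0 0 0 0.3; 0 0 0.73 0 0 0 0.3; 0 0 0.73 0 0 0 0.3; 0 0 0.73 0 0 0 0.3; 0 0 0.73 0 0 0 0.3; 0 0 0.73 0 0 0 0.3; 0 0 0.72 0 0 0 0.3; 0 0 0 0 0 0 0.3"

```text
time_s: 34.2
tool_pos: [485.4, 75.0, 57.1]
orientation: [-0.001, 0.583, 0.812, -0.001]
contact_force: [0.4, 0.0, -2.7]
finger_gap: 53.4
finger_force: 20.0
```

apply_moves:
  moves: "0 0 0 0 0 0 0.8; 0 0 0 0 0 0 0.8; 0 0 0 0 0 0 0.8; 0 0 0 0 0 0 0.8; 0 0 0 0 0 0 0.8; 0 0 0 0 0 0 0.8"

```text
time_s: 34.8
tool_pos: [486.0, 75.9, 58.3]
orientation: [-0.0, 0.582, 0.813, -0.0]
contact_force: [0.3, 0.3, -0.5]
finger_gap: 70.3
finger_force: 0.0
```

apply_moves:
  moves: "0 0 -0.88 0 0 0 0.8; 0 0 -0.87 0 0 0 0.8; 0 0 -0.88 0 0 0 0.8; 0 0 -0.87 0 0 0 0.8; 0 0 -0.88 0 0 0 0.8; 0 0 -0.87 0 0 0 0.8; -0.8 -0.03 0 0 0 0.969 0.85; -0.8 0.05 0 0 0 0.969 0.85"

```text
time_s: 35.6
tool_pos: [495.6, 45.1, 163.9]
orientation: [0.0, 0.663, 0.749, 0.0]
contact_force: [-0.2, -0.2, 0.6]
finger_gap: 74.4
finger_force: 0.0
```

apply_moves:
  moves: "-0.79 0.13 0 0 0 0.969 0.85; -0.77 0.2 0 0 0 0.969 0.85; -0.75 0.28 0 0 0 0.969 0.85; -0.71 0.36 0 0 0 0.969 0.85; -0.67 0.43 0 0 0 0.969 0.85; -0.63 0.49 0 0 0 0.969 0.85; -0.57 0.55 0 0 0 0.969 0.85; -0.51 0.61 0 0 0 0.969 0.85"

```text
time_s: 36.4
tool_pos: [530.8, -77.8, 163.0]
orientation: [-0.0, 0.905, 0.426, -0.0]
contact_force: [0.4, -0.3, 1.2]
finger_gap: 74.8
finger_force: 0.0
```

apply_moves:
  moves: "-0.45 0.66 0 0 0 0.969 0.85; -0.38 0.7 0 0 0 0.969 0.85; -0.31 0.73 0 0 0 0.969 0.85; -0.23 0.76 0 0 0 0.969 0.85; -0.16 0.78 0 0 0 0.969 0.85; -0.07 0.8 0 0 0 0.969 0.85; 0 0.8 0 0 0 0.969 0.85; 0 0 0 0 0 0 0.85"

```text
time_s: 37.2
tool_pos: [562.3, -185.8, 163.0]
orientation: [0.0, 0.996, 0.085, -0.0]
contact_force: [0.4, -0.7, -0.5]
finger_gap: 75.0
finger_force: 0.0
```

```bash
python3 - <<'E'
from nx import *
st();look(561.7,-184.4)
s=vision.snapshot('scene');save(s,'s10');x,y=pol(86,210);print('A',x,y,top(s,'scene',x,y,101,40))
for q in ((561.7,-184.4),(623.8,-307.6),(650.5,-155)): print(q,top(s,'scene',*q,64,36))
x,y=pol(86,270)
plan((561.7,-184.4,19,10,.85,18))
plan((561.7,-184.4,160,10,.3,18),(x,y,160,-11.2,.3),(x,y,58,-11.2,.3,15),start=(561.7,-184.4,19,10))
E
```

```text
37.2 [ 562.3 -185.8  163. ] [ 0.   1.   0.1 -0. ] [ 0.4 -0.7 -0.5] 74.95694261549254 0.0
wrist [ 562.1 -184.4   25.    62.9 2235. ]
A 485.8881636300501 75.78515021017603 [487.7  76.6  26.3 102.5 125. ]
(561.7, -184.4) [ 563.  -182.4   26.    64.7  187. ]
(623.8, -307.6) [ 624.1 -307.4   25.8   64.2  241. ]
(650.5, -155) [ 651.7 -153.9   25.4   64.2  203. ]
0 0 0.9 -0.01 0.01 0.001 0.85; 0 0 0.9 0 0 0.001 0.85; 0 0 0.9 0 0 0.001 0.85; 0 0 0.9 0 0 0.001 0.85; 0 0 0.9 0 0 0.001 0.85; 0 0 0.9 0 0 0.001 0.85; 0 0.01 0.89 0 0 0.001 0.85; 0.01 0 0.9 0 0 0.001 0.85
end [ 561.7 -184.4   19. ] 10.0
0 0 -0.88 0 0 0 0.3; 0 0 -0.88 0 0 0 0.3; 0 0 -0.88 0 0 0 0.3; 0 0 -0.88 0 0 0 0.3; 0 0 -0.88 0 0 0 0.3; 0 0 -0.88 0 0 0 0.3; 0 0 -0.89 0 0 0 0.3; 0 0 -0.88 0 0 0 0.3
0.11 -0.92 0 0 0 0.321 0.3; 0.08 -0.92 0 0 0 0.321 0.3; 0.05 -0.93 0 0 0 0.321 0.3; 0.02 -0.93 0 0 0 0.321 0.3; -0.01 -0.93 0 0 0 0.321 0.3; -0.05 -0.92 0 0 0 0.321 0.3; -0.08 -0.92 0 0 0 0.321 0.3; -0.11 -0.92 0 0 0 0.321 0.3
-0.13 -0.92 0 0 0 0.321 0.3; -0.17 -0.91 0 0 0 0.321 0.3; -0.2 -0.9 0 0 0 0.321 0.3; 0 0 0.73 0 0 0 0.3; 0 0 0.73 0 0 0 0.3; 0 0 0.73 0 0 0 0.3; 0 0 0.73 0 0 0 0.3; 0 0 0.73 0 0 0 0.3
0 0 0.73 0 0 0 0.3; 0 0 0.72 0 0 0 0.3
end [550.5  19.1  58. ] -11.2
```

apply_moves:
  moves: "0 0 0.9 0 0 0 0.85; 0 0 0.9 0 0 0 0.85; 0 0 0.9 0 0 0 0.85; 0 0 0.9 0 0 0 0.85; 0 0 0.9 0 0 0 0.85; 0 0 0.9 0 0 0 0.85; 0 0 0.89 0 0 0 0.85; 0 0 0.9 0 0 0 0.85"

```text
time_s: 38.1
tool_pos: [561.4, -183.3, 18.6]
orientation: [-0.0, 0.996, 0.088, -0.001]
contact_force: [-0.4, -0.3, 0.7]
finger_gap: 74.7
finger_force: 0.0
```

apply_moves:
  moves: "0 0 0 0 0 0 0.3; 0 0 0 0 0 0 0.3; 0 0 0 0 0 0 0.3; 0 0 0 0 0 0 0.3; 0 0 0 0 0 0 0.3; 0 0 0 0 0 0 0.3; 0 0 0 0 0 0 0.3"

```text
time_s: 38.8
tool_pos: [562.3, -184.4, 20.1]
orientation: [-0.0, 0.996, 0.086, 0.0]
contact_force: [0.0, 3.2, 6.6]
finger_gap: 53.7
finger_force: 20.0
```

apply_moves:
  moves: "0 0 -0.88 0 0 0 0.3; 0 0 -0.88 0 0 0 0.3; 0 0 -0.88 0 0 0 0.3; 0 0 -0.88 0 0 0 0.3; 0 0 -0.88 0 0 0 0.3; 0 0 -0.88 0 0 0 0.3; 0 0 -0.89 0 0 0 0.3; 0 0 -0.88 0 0 0 0.3"

```text
time_s: 39.6
tool_pos: [561.4, -184.5, 160.7]
orientation: [-0.0, 0.996, 0.086, -0.001]
contact_force: [0.5, 0.2, -1.6]
finger_gap: 53.9
finger_force: 20.0
```

apply_moves:
  moves: "0.11 -0.92 0 0 0 0.321 0.3; 0.08 -0.92 0 0 0 0.321 0.3; 0.05 -0.93 0 0 0 0.321 0.3; 0.02 -0.93 0 0 0 0.321 0.3; -0.01 -0.93 0 0 0 0.321 0.3; -0.05 -0.92 0 0 0 0.321 0.3; -0.08 -0.92 0 0 0 0.321 0.3; -0.11 -0.92 0 0 0 0.321 0.3"

```text
time_s: 40.4
tool_pos: [553.4, -35.8, 160.1]
orientation: [-0.0, 0.999, -0.049, -0.001]
contact_force: [-0.5, -0.1, -1.7]
finger_gap: 53.5
finger_force: 20.0
```

apply_moves:
  moves: "-0.13 -0.92 0 0 0 0.321 0.3; -0.17 -0.91 0 0 0 0.321 0.3; -0.2 -0.9 0 0 0 0.321 0.3; 0 0 0 0 0 0 0.3; 0 0 0 0 0 0 0.3"

```text
time_s: 40.9
tool_pos: [550.8, 19.0, 160.1]
orientation: [0.0, 0.995, -0.097, -0.001]
contact_force: [-0.7, -0.8, -3.0]
finger_gap: 53.8
finger_force: 20.0
```

```bash
python3 - <<'E'
from nx import *
st()
x,y=pol(86,270);plan((x,y,58,-11.2,.3,15))
plan((x,y,163,-11.2,.8,18),(650.5,-155,163,30,.85),start=(x,y,58,-11.2))
E
```

```text
40.9 [550.8  19.  160.1] [ 0.   1.  -0.1 -0. ] [-0.7 -0.8 -3. ] 53.759403238856734 19.99979023821652
0 0 0.73 0 0.01 0.001 0.3; 0 0 0.73 0 0 0.001 0.3; 0 0 0.73 0 0 0.001 0.3; 0 0 0.73 0 0 0.001 0.3; 0 0 0.73 0 0 0.001 0.3; 0 0 0.73 0 0 0.001 0.3; -0.01 -0.01 0.73 0 0 0.001 0.3
end [550.6  19.2  57.9] -11.2
0 0 -0.88 0 0 0 0.8; 0 0 -0.87 0 0 0 0.8; 0 0 -0.88 0 0 0 0.8; 0 0 -0.87 0 0 0 0.8; 0 0 -0.88 0 0 0 0.8; 0 0 -0.87 0 0 0 0.8; 0.6 0.69 0 0 0 -0.624 0.85; 0.55 0.73 0 0 0 -0.624 0.85
0.5 0.76 0 0 0 -0.624 0.85; 0.45 0.79 0 0 0 -0.624 0.85; 0.4 0.82 0 0 0 -0.624 0.85; 0.35 0.84 0 0 0 -0.624 0.85; 0.29 0.87 0 0 0 -0.624 0.85; 0.24 0.88 0 0 0 -0.624 0.85; 0.18 0.9 0 0 0 -0.624 0.85; 0.12 0.9 0 0 0 -0.624 0.85
0.05 0.91 0 0 0 -0.624 0.85
end [ 650.4 -155.   163. ] 30.0
```

apply_moves:
  moves: "0 0 0.73 0 0 0 0.3; 0 0 0.73 0 0 0 0.3; 0 0 0.73 0 0 0 0.3; 0 0 0.73 0 0 0 0.3; 0 0 0.73 0 0 0 0.3; 0 0 0.73 0 0 0 0.3; 0 0 0.72 0 0 0 0.3; 0 0 0 0 0 0 0.3"

```text
time_s: 41.7
tool_pos: [550.4, 19.0, 56.4]
orientation: [0.0, 0.995, -0.098, -0.001]
contact_force: [0.1, 0.9, -2.6]
finger_gap: 53.4
finger_force: 20.0
```

apply_moves:
  moves: "0 0 0 0 0 0 0.8; 0 0 0 0 0 0 0.8; 0 0 0 0 0 0 0.8; 0 0 0 0 0 0 0.8; 0 0 0 0 0 0 0.8; 0 0 0 0 0 0 0.8"

```text
time_s: 42.3
tool_pos: [551.0, 19.1, 58.5]
orientation: [-0.0, 0.995, -0.098, -0.0]
contact_force: [-0.5, 0.3, 0.4]
finger_gap: 70.6
finger_force: 0.0
```

apply_moves:
  moves: "0 0 -0.88 0 0 0 0.8; 0 0 -0.87 0 0 0 0.8; 0 0 -0.88 0 0 0 0.8; 0 0 -0.87 0 0 0 0.8; 0 0 -0.88 0 0 0 0.8; 0 0 -0.87 0 0 0 0.8; 0.6 0.69 0 0 0 -0.624 0.85; 0.55 0.73 0 0 0 -0.624 0.85"

```text
time_s: 43.1
tool_pos: [569.6, -12.8, 164.2]
orientation: [-0.0, 1.0, -0.031, 0.0]
contact_force: [-0.6, 0.7, 0.2]
finger_gap: 74.2
finger_force: 0.0
```

apply_moves:
  moves: "0.5 0.76 0 0 0 -0.624 0.85; 0.45 0.79 0 0 0 -0.624 0.85; 0.4 0.82 0 0 0 -0.624 0.85; 0.35 0.84 0 0 0 -0.624 0.85; 0.29 0.87 0 0 0 -0.624 0.85; 0.24 0.88 0 0 0 -0.624 0.85; 0.18 0.9 0 0 0 -0.624 0.85; 0.12 0.9 0 0 0 -0.624 0.85"

```text
time_s: 43.9
tool_pos: [641.9, -140.0, 163.1]
orientation: [-0.0, 0.974, 0.228, -0.001]
contact_force: [1.4, -0.7, -0.4]
finger_gap: 74.6
finger_force: 0.0
```

apply_moves:
  moves: "0.05 0.91 0 0 0 -0.624 0.85; 0 0 0 0 0 0 0.85; 0 0 0 0 0 0 0.85"

```text
time_s: 44.2
tool_pos: [650.1, -155.1, 162.8]
orientation: [-0.001, 0.966, 0.257, -0.001]
contact_force: [0.9, 1.0, -0.2]
finger_gap: 74.6
finger_force: 0.0
```

```bash
python3 - <<'E'
from nx import *
st();look(650.5,-155)
s=vision.snapshot('scene');save(s,'s11')
for a in (210,270): x,y=pol(86,a);print(a,x,y,top(s,'scene',x,y,101,36))
for q in ((623.8,-307.6),(650.5,-155),(445,-371.7)): print(q,top(s,'scene',*q,64,36))
x,y=pol(86,330)
plan((650.5,-155,19,30,.85,18))
plan((650.5,-155,160,30,.3,18),(x,y,160,48.8,.3),start=(650.5,-155,19,30))
E
```

```text
44.2 [ 650.1 -155.1  162.8] [-0.   1.   0.3 -0. ] [ 0.9  1.  -0.2] 74.56976673276255 0.0
wrist [ 638.5 -132.1   23.5   62.8 1171. ]
210 485.8881636300501 75.78515021017603 [485.   75.9  25.9 102.6 126. ]
270 550.5958457950824 19.137856639969513 [550.4  20.2  26.1 102.5 145. ]
(623.8, -307.6) [ 624.9 -306.7   25.3   64.6  242. ]
(650.5, -155) [ 639.1 -130.8   22.9   64.4   99. ]
(445, -371.7) [ 444.1 -371.    26.3   67.6  147. ]
0 0 0.9 -0.01 0.01 -0.003 0.85; 0 0.01 0.9 0 0 -0.003 0.85; 0 0 0.9 0 0 -0.003 0.85; 0 0.01 0.9 0 0 -0.003 0.85; 0 0 0.9 0 0 -0.003 0.85; 0 0.01 0.9 0 0 -0.003 0.85; 0 0 0.9 0 0 -0.003 0.85; 0.01 0.01 0.9 0 0 -0.003 0.85
end [ 650.5 -155.    18.9] 30.0
0 0 -0.88 0 0 0 0.3; 0 0 -0.88 0 0 0 0.3; 0 0 -0.88 0 0 0 0.3; 0 0 -0.88 0 0 0 0.3; 0 0 -0.88 0 0 0 0.3; 0 0 -0.88 0 0 0 0.3; 0 0 -0.89 0 0 0 0.3; 0 0 -0.88 0 0 0 0.3
0.39 -0.84 0 0 0 -0.285 0.3; 0.41 -0.82 0 0 0 -0.285 0.3; 0.43 -0.81 0 0 0 -0.285 0.3; 0.46 -0.8 0 0 0 -0.285 0.3; 0.48 -0.79 0 0 0 -0.285 0.3; 0.51 -0.77 0 0 0 -0.285 0.3; 0.53 -0.75 0 0 0 -0.285 0.3; 0.55 -0.74 0 0 0 -0.285 0.3
0.57 -0.72 0 0 0 -0.285 0.3; 0.6 -0.7 0 0 0 -0.285 0.3; 0.61 -0.69 0 0 0 -0.285 0.3
end [632.   46.8 160. ] 48.8
```

Jar D was knocked aside, so I'm re-measuring it.

```bash
python3 - <<'E'
from nx import *
s=vision.snapshot('wrist');c=(636,-125)
for _ in range(3):
    t=top(s,'wrist',*c,62.5,45);print(t);c=t[:2]
P,u,v=cloud(s,'wrist');m=(abs(P[:,2]-40)<18)&(np.hypot(P[:,0]-c[0],P[:,1]-c[1])<45);print(m.sum())
x0,y0=map(float,c);x,y=pol(86,330)
plan((x0,y0,100,40,.85,18),(x0,y0,19,40,.85,18))
plan((x0,y0,160,40,.3,18),(x,y,160,48.8,.3),start=(x0,y0,19,40))
E
```

```text
[ 635.5 -126.6   25.    62.9 2193. ]
[ 635.5 -126.6   25.    62.9 2193. ]
[ 635.5 -126.6   25.    62.9 2193. ]
440
0.02 -0.39 0.79 -0.01 0.01 -0.422 0.85; 0.03 -0.39 0.79 0 0 -0.422 0.85; 0.05 -0.39 0.79 0 0 -0.422 0.85; 0.06 -0.39 0.78 0 0 -0.422 0.85; 0 0 0.81 0 0 0 0.85; 0 0 0.81 0 0 0 0.85; 0 0 0.81 0 0 0 0.85; 0 0 0.81 0 0 0 0.85
0 0 0.81 0 0 0 0.85
end [ 635.4 -126.6   19. ] 40.0
0 0 -0.88 0 0 0 0.3; 0 0 -0.88 0 0 0 0.3; 0 0 -0.88 0 0 0 0.3; 0 0 -0.88 0 0 0 0.3; 0 0 -0.88 0 0 0 0.3; 0 0 -0.88 0 0 0 0.3; 0 0 -0.89 0 0 0 0.3; 0 0 -0.88 0 0 0 0.3
0.6 -0.75 0 0 0 -0.163 0.3; 0.62 -0.74 0 0 0 -0.163 0.3; 0.63 -0.73 0 0 0 -0.163 0.3; 0.64 -0.72 0 0 0 -0.163 0.3; 0.66 -0.71 0 0 0 -0.163 0.3; 0.67 -0.7 0 0 0 -0.163 0.3; 0.68 -0.68 0 0 0 -0.163 0.3; 0.69 -0.67 0 0 0 -0.163 0.3
0.69 -0.66 0 0 0 -0.163 0.3
end [632.   46.8 160. ] 48.8
```

apply_moves:
  moves: "0.02 -0.39 0.79 0 0 -0.422 0.85; 0.03 -0.39 0.79 0 0 -0.422 0.85; 0.05 -0.39 0.79 0 0 -0.422 0.85; 0.06 -0.39 0.78 0 0 -0.422 0.85; 0 0 0.81 0 0 0 0.85; 0 0 0.81 0 0 0 0.85; 0 0 0.81 0 0 0 0.85; 0 0 0.81 0 0 0 0.85"

```text
time_s: 45.15
tool_pos: [635.9, -127.6, 34.0]
orientation: [-0.0, 0.94, 0.342, -0.0]
contact_force: [-0.1, -0.4, -0.1]
finger_gap: 74.8
finger_force: 0.0
```

apply_moves:
  moves: "0 0 0.81 0 0 0 0.85; 0 0 0 0 0 0 0.3; 0 0 0 0 0 0 0.3; 0 0 0 0 0 0 0.3; 0 0 0 0 0 0 0.3; 0 0 0 0 0 0 0.3; 0 0 0 0 0 0 0.3; 0 0 0 0 0 0 0.3"

```text
time_s: 45.95
tool_pos: [636.1, -127.5, 19.7]
orientation: [-0.0, 0.94, 0.342, -0.0]
contact_force: [-0.9, 0.6, 0.3]
finger_gap: 53.6
finger_force: 20.0
```

apply_moves:
  moves: "0 0 -0.88 0 0 0 0.3; 0 0 -0.88 0 0 0 0.3; 0 0 -0.88 0 0 0 0.3; 0 0 -0.88 0 0 0 0.3; 0 0 -0.88 0 0 0 0.3; 0 0 -0.88 0 0 0 0.3; 0 0 -0.89 0 0 0 0.3; 0 0 -0.88 0 0 0 0.3"

```text
time_s: 46.75
tool_pos: [636.0, -127.5, 162.5]
orientation: [0.0, 0.94, 0.342, 0.0]
contact_force: [0.3, -0.1, -2.6]
finger_gap: 53.7
finger_force: 20.0
```

apply_moves:
  moves: "0.6 -0.75 0 0 0 -0.163 0.3; 0.62 -0.74 0 0 0 -0.163 0.3; 0.63 -0.73 0 0 0 -0.163 0.3; 0.64 -0.72 0 0 0 -0.163 0.3; 0.66 -0.71 0 0 0 -0.163 0.3; 0.67 -0.7 0 0 0 -0.163 0.3; 0.68 -0.68 0 0 0 -0.163 0.3; 0.69 -0.67 0 0 0 -0.163 0.3"

```text
time_s: 47.55
tool_pos: [632.1, 29.1, 159.4]
orientation: [-0.001, 0.914, 0.407, -0.001]
contact_force: [0.7, -0.2, -2.5]
finger_gap: 53.6
finger_force: 20.0
```

apply_moves:
  moves: "0.69 -0.66 0 0 0 -0.163 0.3; 0 0 0 0 0 0 0.3; 0 0 0 0 0 0 0.3"

```text
time_s: 47.85
tool_pos: [631.8, 47.1, 159.6]
orientation: [-0.0, 0.91, 0.414, -0.001]
contact_force: [0.2, 0.3, -2.6]
finger_gap: 53.8
finger_force: 20.0
```

```bash
python3 - <<'E'
from nx import *
st()
x,y=pol(86,330);plan((x,y,58,48.8,.3,15))
px,py=pol(120,180)
print('post180')
plan((x,y,163,48.8,.45,18),(px,py,163,-11.2,.45),(px,py,77,-11.2,.4,15),start=(x,y,58,48.8))
E
```

```text
47.85 [631.8  47.1 159.6] [-0.   0.9  0.4 -0. ] [ 0.2  0.3 -2.6] 53.75686680356094 19.999549607746303
0 0 0.73 -0.02 0.01 0.004 0.3; 0 0 0.72 0 0 0.004 0.3; 0 0 0.73 0 0 0.004 0.3; 0 0 0.72 0 0 0.004 0.3; 0 0.01 0.73 0 0 0.004 0.3; 0 0 0.72 0 0 0.004 0.3; 0 0.01 0.73 0 0 0.004 0.3
end [632.1  46.8  58. ] 48.8
post180
0 0 -0.88 0 0 0 0.45; 0 0 -0.87 0 0 0 0.45; 0 0 -0.88 0 0 0 0.45; 0 0 -0.87 0 0 0 0.45; 0 0 -0.88 0 0 0 0.45; 0 0 -0.87 0 0 0 0.45; -0.3 -0.95 0 0 0 1 0.45; -0.4 -0.91 0 0 0 1 0.45
-0.49 -0.87 0 0 0 1 0.45; -0.58 -0.81 0 0 0 1 0.45; -0.66 -0.75 0 0 0 1 0.45; -0.73 -0.67 0 0 0 1 0.45; -0.8 -0.59 0 0 0 1 0.45; -0.86 -0.5 0 0 0 1 0.45; -0.91 -0.41 0 0 0 1 0.45; -0.94 -0.32 0 0 0 1 0.45
0 0 0.72 0 0 0 0.4; 0 0 0.72 0 0 0 0.4; 0 0 0.71 0 0 0 0.4; 0 0 0.72 0 0 0 0.4; 0 0 0.71 0 0 0 0.4; 0 0 0.72 0 0 0 0.4
end [449.6 126.7  77. ] -11.2
```

apply_moves:
  moves: "0 0 0.73 0 0 0 0.3; 0 0 0.72 0 0 0 0.3; 0 0 0.73 0 0 0 0.3; 0 0 0.72 0 0 0 0.3; 0 0 0.73 0 0 0 0.3; 0 0 0.72 0 0 0 0.3; 0 0 0.73 0 0 0 0.3; 0 0 0 0 0 0 0.3"

```text
time_s: 48.65
tool_pos: [631.7, 45.8, 56.6]
orientation: [-0.001, 0.911, 0.413, -0.001]
contact_force: [-0.5, -0.4, -2.9]
finger_gap: 53.9
finger_force: 20.0
```

apply_moves:
  moves: "0 0 0 0 0 0 0.8; 0 0 0 0 0 0 0.8; 0 0 0 0 0 0 0.8; 0 0 0 0 0 0 0.8; 0 0 0 0 0 0 0.8; 0 0 0 0 0 0 0.8"

```text
time_s: 49.25
tool_pos: [632.3, 45.9, 58.8]
orientation: [-0.0, 0.911, 0.413, -0.0]
contact_force: [-0.1, 0.7, 0.2]
finger_gap: 69.9
finger_force: 0.0
```

apply_moves:
  moves: "0 0 -0.88 0 0 0 0.8; 0 0 -0.87 0 0 0 0.8; 0 0 -0.88 0 0 0 0.8; 0 0 -0.87 0 0 0 0.8; 0 0 -0.88 0 0 0 0.8; 0 0 -0.87 0 0 0 0.35; -0.3 -0.95 0 0 0 1 0.35; -0.4 -0.91 0 0 0 1 0.35"

```text
time_s: 50.05
tool_pos: [596.0, 61.8, 164.4]
orientation: [-0.0, 0.95, 0.314, 0.0]
contact_force: [-0.0, -0.3, -0.7]
finger_gap: 50.0
finger_force: 0.0
```

apply_moves:
  moves: "-0.49 -0.87 0 0 0 1 0.35; -0.58 -0.81 0 0 0 1 0.35; -0.66 -0.75 0 0 0 1 0.35; -0.73 -0.67 0 0 0 1 0.35; -0.8 -0.59 0 0 0 1 0.35; -0.86 -0.5 0 0 0 1 0.35; -0.91 -0.41 0 0 0 1 0.35; -0.94 -0.32 0 0 0 1 0.35"

```text
time_s: 50.85
tool_pos: [449.2, 125.9, 164.0]
orientation: [-0.0, 0.995, -0.1, -0.0]
contact_force: [0.3, 0.4, 0.5]
finger_gap: 30.5
finger_force: 0.0
```

apply_moves:
  moves: "0 0 0 0 0 0 0.35; 0 0 0 0 0 0 0.35; 0 0 0 0 0 0 0.35"

```text
time_s: 51.15
tool_pos: [451.1, 125.6, 164.1]
orientation: [-0.0, 0.995, -0.096, 0.0]
contact_force: [-0.5, 0.6, 0.1]
finger_gap: 30.4
finger_force: 0.0
```

```bash
python3 - <<'E'
from nx import *
st();px,py=pol(120,180)
s=vision.snapshot('scene');save(s,'s12')
for a in (210,270,330): x,y=pol(86,a);print(a,x,y,top(s,'scene',x,y,101,36))
for q in ((623.8,-307.6),(445,-371.7)): print(q,top(s,'scene',*q,64,36))
s=vision.snapshot('wrist');save(s,'w12');print(px,py,top(s,'wrist',px,py,107,15))
plan((px,py,77,-11.2,.35,15))
E
```

```text
51.15 [451.1 125.6 164.1] [-0.   1.  -0.1  0. ] [-0.5  0.6  0.1] 30.417500695984828 0.0
210 485.8881636300501 75.78515021017603 [483.3  74.5  27.3 102.5 125. ]
270 550.5958457950824 19.137856639969513 [550.   20.2  25.9 102.7 144. ]
330 632.0076821650323 46.85270642979348 [631.1  46.3  26.9 102.3 162. ]
(623.8, -307.6) [ 624.3 -307.    25.6   64.2  245. ]
(445, -371.7) [ 445.9 -369.2   26.2   67.7  143. ]
449.585381358097 126.80812214639663 [449.8 126.3   6.8 108.6 266. ]
-0.01 -0.01 0.72 0 0 0.002 0.35; -0.01 -0.01 0.72 0 0 0.002 0.35; -0.01 -0.01 0.73 0 0 0.002 0.35; -0.01 -0.01 0.72 0 0 0.002 0.35; -0.02 -0.01 0.73 0 0 0.002 0.35; -0.01 0 0.72 0 0 0.002 0.35
end [449.7 126.7  77. ] -11.2
```

apply_moves:
  moves: "-0.01 -0.01 0.72 0 0 0 0.35; -0.01 -0.01 0.72 0 0 0 0.35; -0.01 -0.01 0.73 0 0 0 0.35; -0.01 -0.01 0.72 0 0 0 0.35; -0.02 -0.01 0.73 0 0 0 0.35; -0.01 0 0.72 0 0 0 0.35; 0 0 0 0 0 0 0.35; 0 0 0 0 0 0 0.1"
  newtons: 25

```text
time_s: 52.05
tool_pos: [449.0, 126.8, 76.9]
orientation: [0.0, 0.995, -0.097, -0.001]
contact_force: [0.7, -0.1, 0.1]
finger_gap: 25.8
finger_force: 0.0
```

apply_moves:
  moves: "0 0 0 0 0 0 0; 0 0 0 0 0 0 0; 0 0 0 0 0 0 0; 0 0 0 0 0 0 0; 0 0 0 0 0 0 0"

```text
time_s: 52.55
tool_pos: [449.3, 127.0, 77.6]
orientation: [-0.0, 0.995, -0.097, 0.0]
contact_force: [1.2, -2.5, 6.9]
finger_gap: 13.3
finger_force: 25.0
```

apply_moves:
  moves: "0.03 0.63 0 0 0 -1 0; 0.04 0.62 0 0 0 -1 0; 0.03 0.63 0 0 0 -1 0; 0.03 0.63 0 0 0 -1 0; 0.03 0.63 0 0 0 -1 0; 0.04 0.62 0 0 0 -1 0; 0.03 0.63 0 0 0 -1 0; 0.03 0.63 0 0 0 -1 0"

```text
time_s: 53.35
tool_pos: [471.4, 32.2, 77.6]
orientation: [-0.001, 0.948, 0.318, 0.001]
contact_force: [1.1, 10.1, 3.5]
finger_gap: 13.2
finger_force: 25.0
```

apply_moves:
  moves: "0.04 0.62 0 0 0 -1 0; 0.03 0.63 0 0 0 -1 0; 0.03 0.63 0 0 0 -1 0; 0.03 0.63 0 0 0 -1 0; 0.04 0.62 0 0 0 -1 0; 0.03 0.63 0 0 0 -1 0; 0.03 0.63 0 0 0 -1 0; 0.04 0.62 0 0 0 -1 0"

```text
time_s: 54.15
tool_pos: [551.7, -14.4, 77.3]
orientation: [-0.004, 0.737, 0.676, -0.003]
contact_force: [-7.3, 5.0, 9.4]
finger_gap: 13.5
finger_force: 25.0
```

apply_moves:
  moves: "0.03 0.63 0 0 0 -1 0; 0.03 0.63 0 0 0 -1 0; 0.03 0.63 0 0 0 -1 0; 0.04 0.62 0 0 0 -1 0; 0 0 0 0 0 0 0; 0 0 0 0 0 0 0.35; 0 0 0 0 0 0 0.35; 0 0 0 0 0 0 0.35"

```text
time_s: 54.95
tool_pos: [604.4, -10.0, 76.4]
orientation: [-0.001, 0.582, 0.813, -0.0]
contact_force: [0.5, 0.2, -0.6]
finger_gap: 30.0
finger_force: 0.0
```

```bash
python3 - <<'E'
from nx import *
s=st();x,y,_=s['tool_pos']
plan((x,y,170,108.8,.35,18),(623.8,-307.6,170,60,.85))
E
```

```text
54.95 [604.4 -10.   76.4] [-0.   0.6  0.8 -0. ] [ 0.5  0.2 -0.6] 30.038924585678604 0.0
0 0 -0.78 -0.02 -0.01 -0.001 0.35; 0 0 -0.78 0 0 -0.001 0.35; 0 0 -0.78 0 0 -0.001 0.35; 0 0 -0.78 0 0 -0.001 0.35; 0 0 -0.78 0 0 -0.001 0.35; 0 0 -0.78 0 0 -0.001 0.35; -0.96 -0.26 0 0 0 0.542 0.85; -0.97 -0.2 0 0 0 0.542 0.85
-0.98 -0.15 0 0 0 0.542 0.85; -0.99 -0.09 0 0 0 0.542 0.85; -0.99 -0.04 0 0 0 0.542 0.85; -1 0.02 0 0 0 0.542 0.85; -0.99 0.08 0 0 0 0.542 0.85; -0.99 0.13 0 0 0 0.542 0.85; -0.98 0.19 0 0 0 0.542 0.85; -0.96 0.24 0 0 0 0.542 0.85
-0.95 0.3 0 0 0 0.542 0.85; -0.93 0.35 0 0 0 0.542 0.85; -0.91 0.41 0 0 0 0.542 0.85; -0.88 0.45 0 0 0 0.542 0.85; -0.86 0.51 0 0 0 0.542 0.85
end [ 623.8 -307.7  170. ] 60.0
```

apply_moves:
  moves: "0 0 -0.78 0 0 0 0.35; 0 0 -0.78 0 0 0 0.35; 0 0 -0.78 0 0 0 0.35; 0 0 -0.78 0 0 0 0.35; 0 0 -0.78 0 0 0 0.35; 0 0 -0.78 0 0 0 0.35; -0.96 -0.26 0 0 0 0.542 0.85; -0.97 -0.2 0 0 0 0.542 0.85"

```text
time_s: 55.75
tool_pos: [608.3, -49.5, 172.1]
orientation: [0.0, 0.627, 0.779, 0.0]
contact_force: [0.2, -0.7, 0.1]
finger_gap: 43.4
finger_force: 0.0
```

apply_moves:
  moves: "-0.98 -0.15 0 0 0 0.542 0.85; -0.99 -0.09 0 0 0 0.542 0.85; -0.99 -0.04 0 0 0 0.542 0.85; -1 0.02 0 0 0 0.542 0.85; -0.99 0.08 0 0 0 0.542 0.85; -0.99 0.13 0 0 0 0.542 0.85; -0.98 0.19 0 0 0 0.542 0.85; -0.96 0.24 0 0 0 0.542 0.85"

```text
time_s: 56.55
tool_pos: [618.2, -209.7, 170.7]
orientation: [-0.0, 0.788, 0.616, -0.0]
contact_force: [0.0, -0.2, 0.1]
finger_gap: 74.4
finger_force: 0.0
```

apply_moves:
  moves: "-0.95 0.3 0 0 0 0.542 0.85; -0.93 0.35 0 0 0 0.542 0.85; -0.91 0.41 0 0 0 0.542 0.85; -0.88 0.45 0 0 0 0.542 0.85; -0.86 0.51 0 0 0 0.542 0.85; 0 0 0 0 0 0 0.85; 0 0 0 0 0 0 0.85; 0 0 0 0 0 0 0.85"

```text
time_s: 57.35
tool_pos: [624.5, -307.0, 170.1]
orientation: [-0.001, 0.866, 0.501, -0.0]
contact_force: [-0.5, 0.7, -0.2]
finger_gap: 75.0
finger_force: 0.0
```

```bash
python3 - <<'E'
from nx import *
st();look(623.8,-307.6)
s=vision.snapshot('scene');save(s,'s13')
for a in (330,30,90): x,y=pol(86,a);print(a,x,y,top(s,'scene',x,y,101,36))
print(top(s,'scene',445,-371.7,67,36), [dep(s,d['at'],'scene') for d in finder.landmark_of('scene','fin_top')[:1]])
x0,y0=623.8,-307.6;x,y=pol(86,270)
plan((x0,y0,19,60,.85,19))
plan((x0,y0,160,60,.3,18),(x,y,160,-11.2,.3),start=(x0,y0,19,60))
E
```

```text
57.35 [ 624.5 -307.   170.1] [-0.   0.9  0.5 -0. ] [-0.5  0.7 -0.2] 74.96274097963784 0.0
wrist [ 624.5 -307.5   24.9   62.8 2123. ]
330 632.0076821650323 46.85270642979348 [633.1  48.5  26.5 102.3 166. ]
30 648.7118363699499 131.21484978982394 [647.9 129.5  27.3 102.5 147. ]
90 584.0041542049175 187.86214336003047 [585.5 188.7  25.8 102.4  83. ]
[ 446.4 -369.3   27.3   68.2  203. ] [array([266.4, 662.3,   1.2])]
-0.01 0 0.95 -0.01 0 0.002 0.85; -0.01 0 0.95 0 0 0.002 0.85; -0.01 0 0.94 0 0 0.002 0.85; -0.01 0 0.95 0 0 0.002 0.85; -0.01 -0.01 0.94 0 0 0.002 0.85; 0 0 0.95 0 0 0.002 0.85; -0.01 -0.01 0.94 0 0 0.002 0.85; 0 0 0.95 0 0 0.002 0.85
end [ 623.9 -307.6   18.9] 60.0
0 0 -0.88 0 0 0 0.3; 0 0 -0.88 0 0 0 0.3; 0 0 -0.88 0 0 0 0.3; 0 0 -0.88 0 0 0 0.3; 0 0 -0.88 0 0 0 0.3; 0 0 -0.88 0 0 0 0.3; 0 0 -0.89 0 0 0 0.3; 0 0 -0.88 0 0 0 0.3
0.72 -0.67 0 0 0 0.698 0.3; 0.67 -0.72 0 0 0 0.698 0.3; 0.62 -0.77 0 0 0 0.698 0.3; 0.56 -0.81 0 0 0 0.698 0.3; 0.5 -0.85 0 0 0 0.698 0.3; 0.44 -0.88 0 0 0 0.698 0.3; 0.37 -0.91 0 0 0 0.698 0.3; 0.31 -0.94 0 0 0 0.698 0.3
0.24 -0.96 0 0 0 0.698 0.3; 0.17 -0.97 0 0 0 0.698 0.3; 0.1 -0.98 0 0 0 0.698 0.3; 0.02 -0.98 0 0 0 0.698 0.3; -0.05 -0.98 0 0 0 0.698 0.3; -0.12 -0.98 0 0 0 0.698 0.3; -0.19 -0.96 0 0 0 0.698 0.3; -0.26 -0.95 0 0 0 0.698 0.3
-0.33 -0.93 0 0 0 0.698 0.3
end [550.7  19.1 160. ] -11.2
```

View pics/s13.png

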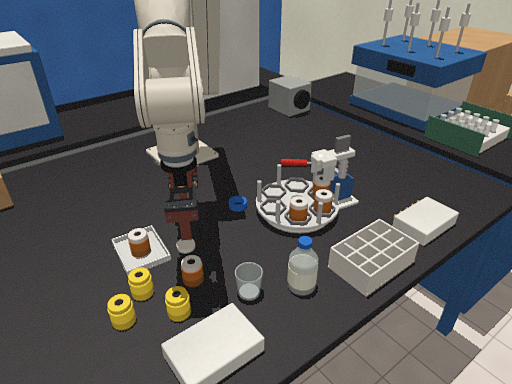

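The picture shows one jar under the head (322,185), two beside it on the carousel (324,200) and (298,208), the used jar in the tray (139,242), and the last jar at (192,270). Taking that one now.

apply_moves:
  moves: "0 0 0.95 0 0 0 0.85; 0 0 0.95 0 0 0 0.85; 0 0 0.94 0 0 0 0.85; 0 0 0.95 0 0 0 0.85; 0 0 0.94 0 0 0 0.85; 0 0 0.95 0 0 0 0.85; 0 0 0.94 0 0 0 0.85; 0 0 0.93 0 0 0 0.85"
  newtons: 20

```text
time_s: 58.3
tool_pos: [624.6, -307.4, 17.8]
orientation: [-0.0, 0.866, 0.5, -0.0]
contact_force: [0.4, -0.2, 0.3]
finger_gap: 74.6
finger_force: 0.0
```

apply_moves:
  moves: "0 0 0 0 0 0 0.3; 0 0 0 0 0 0 0.3; 0 0 0 0 0 0 0.3; 0 0 0 0 0 0 0.3; 0 0 0 0 0 0 0.3; 0 0 0 0 0 0 0.3; 0 0 0 0 0 0 0.3"

```text
time_s: 59.0
tool_pos: [625.0, -307.8, 20.1]
orientation: [0.0, 0.866, 0.5, -0.0]
contact_force: [-0.7, -0.6, 3.7]
finger_gap: 53.5
finger_force: 20.0
```

apply_moves:
  moves: "0 0 -0.88 0 0 0 0.3; 0 0 -0.88 0 0 0 0.3; 0 0 -0.88 0 0 0 0.3; 0 0 -0.88 0 0 0 0.3; 0 0 -0.88 0 0 0 0.3; 0 0 -0.88 0 0 0 0.3; 0 0 -0.89 0 0 0 0.3; 0 0 -0.88 0 0 0 0.3"

```text
time_s: 59.8
tool_pos: [624.7, -307.5, 161.9]
orientation: [-0.0, 0.866, 0.5, -0.0]
contact_force: [0.1, -1.3, -1.5]
finger_gap: 53.5
finger_force: 20.0
```

apply_moves:
  moves: "0.72 -0.67 0 0 0 0.698 0.3; 0.67 -0.72 0 0 0 0.698 0.3; 0.62 -0.77 0 0 0 0.698 0.3; 0.56 -0.81 0 0 0 0.698 0.3; 0.5 -0.85 0 0 0 0.698 0.3; 0.44 -0.88 0 0 0 0.698 0.3; 0.37 -0.91 0 0 0 0.698 0.3; 0.31 -0.94 0 0 0 0.698 0.3"

```text
time_s: 60.6
tool_pos: [589.7, -153.1, 161.1]
orientation: [-0.0, 0.974, 0.228, -0.0]
contact_force: [-0.3, 0.1, -1.4]
finger_gap: 53.8
finger_force: 20.0
```

apply_moves:
  moves: "0.24 -0.96 0 0 0 0.698 0.3; 0.17 -0.97 0 0 0 0.698 0.3; 0.1 -0.98 0 0 0 0.698 0.3; 0.02 -0.98 0 0 0 0.698 0.3; -0.05 -0.98 0 0 0 0.698 0.3; -0.12 -0.98 0 0 0 0.698 0.3; -0.19 -0.96 0 0 0 0.698 0.3; -0.26 -0.95 0 0 0 0.698 0.3"

```text
time_s: 61.4
tool_pos: [555.5, 0.6, 161.2]
orientation: [-0.0, 0.998, -0.062, -0.0]
contact_force: [0.6, 0.1, -2.5]
finger_gap: 53.7
finger_force: 20.0
```

apply_moves:
  moves: "-0.33 -0.93 0 0 0 0.698 0.3; 0 0 0 0 0 0 0.3; 0 0 0 0 0 0 0.3"

```text
time_s: 61.7
tool_pos: [551.5, 19.1, 161.0]
orientation: [0.0, 0.995, -0.096, -0.0]
contact_force: [0.5, 0.0, -1.4]
finger_gap: 53.6
finger_force: 20.0
```

```bash
python3 - <<'E'
from nx import *
st();x,y=pol(86,270);plan((x,y,58,-11.2,.3,15))
plan((x,y,163,-11.2,.8,18),(470,-60,260,-11.2,.8),start=(x,y,58,-11.2))
E
```

```text
61.7 [551.5  19.1 161. ] [ 0.   1.  -0.1 -0. ] [ 0.5  0.  -1.4] 53.5528651957913 19.999927582684904
-0.01 0 0.74 0 0 0.005 0.3; -0.01 0 0.74 0 0 0.005 0.3; -0.01 0 0.73 0 0 0.005 0.3; 0 0 0.74 0 0 0.005 0.3; -0.01 0 0.73 0 0 0.005 0.3; 0 0 0.74 0 0 0.005 0.3; -0.01 0.01 0.73 0 0 0.005 0.3
end [550.5  19.1  58. ] -11.2
0 0 -0.88 0 0 0 0.8; 0 0 -0.87 0 0 0 0.8; 0 0 -0.88 0 0 0 0.8; 0 0 -0.87 0 0 0 0.8; 0 0 -0.88 0 0 0 0.8; 0 0 -0.87 0 0 0 0.8; -0.4 0.58 -0.61 0 0 0 0.8; -0.4 0.58 -0.61 0 0 0 0.8
-0.4 0.58 -0.61 0 0 0 0.8; -0.4 0.58 -0.6 0 0 0 0.8; -0.4 0.59 -0.61 0 0 0 0.8; -0.39 0.58 -0.6 0 0 0 0.8; -0.4 0.59 -0.61 0 0 0 0.8; -0.39 0.58 -0.6 0 0 0 0.8
end [470.1 -59.9 260. ] -11.2
```

apply_moves:
  moves: "-0.01 0 0.74 0 0 0 0.3; -0.01 0 0.74 0 0 0 0.3; -0.01 0 0.73 0 0 0 0.3; 0 0 0.74 0 0 0 0.3; -0.01 0 0.73 0 0 0 0.3; 0 0 0.74 0 0 0 0.3; 0 0 0.73 0 0 0 0.3; 0 0 0 0 0 0 0.3"

```text
time_s: 62.5
tool_pos: [550.0, 19.3, 55.7]
orientation: [0.0, 0.995, -0.097, -0.001]
contact_force: [0.8, -0.9, -1.2]
finger_gap: 53.4
finger_force: 20.0
```

apply_moves:
  moves: "0 0 0 0 0 0 0.8; 0 0 0 0 0 0 0.8; 0 0 0 0 0 0 0.8; 0 0 0 0 0 0 0.8; 0 0 0 0 0 0 0.8; 0 0 0 0 0 0 0.8"

```text
time_s: 63.1
tool_pos: [550.5, 19.3, 57.6]
orientation: [-0.0, 0.995, -0.097, -0.0]
contact_force: [-0.3, 0.7, -1.0]
finger_gap: 70.3
finger_force: 0.0
```

apply_moves:
  moves: "0 0 -0.88 0 0 0 0.8; 0 0 -0.87 0 0 0 0.8; 0 0 -0.88 0 0 0 0.8; 0 0 -0.87 0 0 0 0.8; 0 0 -0.88 0 0 0 0.8; 0 0 -0.87 0 0 0 0.8; -0.4 0.58 -0.61 0 0 0 0.8; -0.4 0.58 -0.61 0 0 0 0.8"

```text
time_s: 63.9
tool_pos: [530.2, -0.5, 187.6]
orientation: [-0.0, 0.995, -0.097, -0.0]
contact_force: [0.1, 0.3, -1.2]
finger_gap: 70.8
finger_force: 0.0
```

apply_moves:
  moves: "-0.4 0.58 -0.61 0 0 0 0.8; -0.4 0.58 -0.6 0 0 0 0.8; -0.4 0.59 -0.61 0 0 0 0.8; -0.39 0.58 -0.6 0 0 0 0.8; -0.4 0.59 -0.61 0 0 0 0.8; -0.39 0.58 -0.6 0 0 0 0.8; 0 0 0 0 0 0 0.8; 0 0 0 0 0 0 0.8"

```text
time_s: 64.7
tool_pos: [470.3, -60.2, 259.8]
orientation: [-0.0, 0.995, -0.098, 0.0]
contact_force: [-0.3, -0.3, -0.3]
finger_gap: 70.1
finger_force: 0.0
```

```bash
python3 - <<'E'
from nx import *
st()
for c in ('wrist','scene'):
  s=vision.snapshot(c);save(s,'f_'+c)
  for a in (330,270,30,90): x,y=pol(86,a);print(c,a,x,y,top(s,c,x,y,101,36))
  print(top(s,c,445,-371.7,67,36))
  for d in finder.landmark_of(c,'fin_top')[:2]: print(d['score'],dep(s,d['at'],c))
  P,u,v=cloud(s,c);q=P[(np.hypot(P[:,0]-597,P[:,1]-251)<12)];print('fin z',np.percentile(q[:,2],95) if len(q) else None)
a=cv2.imread('pics/f_wrist.png');b=cv2.imread('pics/f_scene.png')
cv2.imwrite('pics/f_both.png',cv2.resize(np.hstack([a[:, :340],b[130:330,100:400].repeat(1,0) if 0 else cv2.resize(b[130:330,100:400],(576,384))]),(800,335)))
E
```

```text
64.7 [470.3 -60.2 259.8] [-0.   1.  -0.1  0. ] [-0.3 -0.3 -0.3] 70.06088283889501 0.0
wrist 330 632.0076821650323 46.85270642979348 [ 632.6   46.3   25.1  100.9 1293. ]
wrist 270 550.5958457950824 19.137856639969513 [ 549.7   18.9   25.3  100.9 1478. ]
wrist 30 648.7118363699499 131.21484978982394 [650.3 130.9  26.  100.9 998. ]
wrist 90 584.0041542049175 187.86214336003047 [586.  188.3  25.4 100.8 859. ]
[ 445.2 -371.3   25.4   66.7  671. ]
fin z None
scene 330 632.0076821650323 46.85270642979348 [632.4  47.5  26.1 102.5 163. ]
scene 270 550.5958457950824 19.137856639969513 [549.3  20.2  27.1 102.6 144. ]
scene 30 648.7118363699499 131.21484978982394 [650.5 131.5  25.6 102.4 149. ]
scene 90 584.0041542049175 187.86214336003047 [586.8 192.4  27.5 102.2  82. ]
[ 445.8 -370.1   26.8   68.7  197. ]
0.96 [273.9 657.3   3.9]
fin z 233.31661389036486
```

View pics/f_both.png

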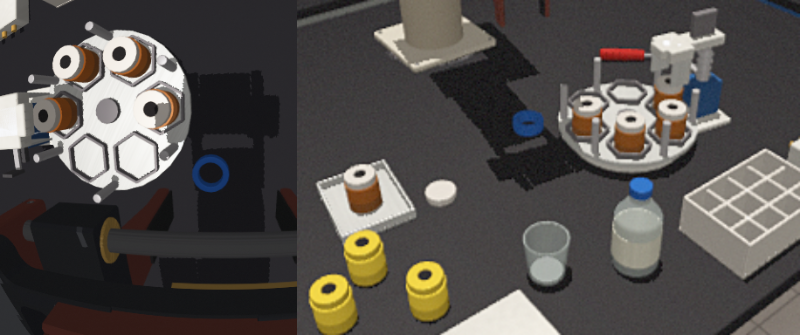

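The picture shows four fresh jars upright in their seats, one of them under the head, the used jar in the tray, the bystanders in place and the head at about 45 mm. Handing in.

```bash
python3 -c "
from station import bot
print(bot.finish_job())"
```

```text
the job is handed in; nothing more can be done
None
```

I handed the job in at about 65 s on the robot clock. My last camera check showed the head in its third notch, the used jar upright in the tray, and all four fresh jars upright in seats, one of them under the head; no verdict came back from the judging.

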